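Put away the bench dogs, handles and pencil in their trays

ROBOT

A 6-joint arm with a two-finger parallel gripper is mounted at the origin on a cart in front of the work surface, level with it; the furniture and walls round the work are solid. World frame = base frame: x ahead of the robot, y to its left, z up, the work surface at z = 0. Lengths are in mm, angles in rad, forces in N, time in s.
With the tool pointing down it reaches from about 275 to 1000 mm from the base axis. Payload 8.4 kg.
Tool frame: the origin (TCP) lies at the very end of the fingers, on their centre line; the grasp point (between the pads) lies arm.hold_point_z behind it (arm.hold_point_z is the distance from the TCP to the grasp point, in mm); z points along the fingers, y is the line along which they close (so a half turn about z gives the same grasp; the last joint's range is limited). The gripper opens to 85 mm and grips with 20 to 120 N. Pads are 22 mm wide; open, the fingers measure 114 mm over their backs; the gripper's body (76 mm by 85 mm) begins 54 mm behind the grasp point. The pads swing forward as they close: fully open they stand 13 mm farther back than shut.
Start: joints at [1.338, 0.353, 1.633, -0, 1.155, -0.002], TCP at [142.971, 608.43, 231.281] pointing down, gripper open.
Joint ranges: [-2.63, 2.63], [-0.92, 2.1], [0.06, 2.66], [-1.3, 4.44], [0, 2.69], [-3.02, 3.02]. Speed limits (rad/s): [2.22, 2.22, 2.79, 3.14, 3.14, 3.14].

INTERFACE

Orientations are given as a unit quaternion [x, y, z, w].
In Python, from cell import arm gives the robot as it stands. The module is installed in compiled form; this text tells all that it offers.
- The arm moves only by the tool send_rows, never from a script. Its argument "deltas" is a list of rows, each an object of numbers: "ax", "ay", "az": the turn, a rotation vector about the tool's x, y, z in rad; "dx", "dy", "dz": the shift along the tool's x, y, z in m; "hand": the opening, from 0 (shut) to 1 (fully open). In form: [{"ax": .., "ay": .., "az": .., "dx": .., "dy": .., "dz": .., "hand": ..}, ...]. A call has 1 to 5 rows; each row shifts and turns the commanded pose from where the row before left it, along the tool's axes as they then stand; what a row does not reach is not made up. A row lasts 1/10 s, in which the tool goes at most 50 mm and 8.59 degrees, less where a joint would pass 70% of its speed; a pose out of reach is approached as far as the arm can. A call with a gripper value outside its range is refused whole. The fingers move at their own pace and stop on an object; the grip force is fixed at half the most. Time passes only in rows, so rows that do not move let the fingers close. It gives the time, the measured TCP pose, the force, the opening and the grip force at its end, in the units of the state.
- arm.observe(): the state, without advancing time (a new reading comes with each control period).
- arm.snapshot(name): name is "side" or "top"; returns the picture (384x512x3 uint8, red, green, blue); there is no depth.
- arm.camera_info(name): a dict with "fx", "fy", "cx", "cy" (pixels), "R" (3x3) and "t" (3): a world point X has camera coordinates R X + t. Camera axes: x right, y down, z forward; pixel columns grow to the right and rows downward; lengths in mm; the calibration is good to about 2 mm. A picture is of the moment at which its call begins. camera_info takes no time and is no camera call.
- arm.hand_in(): hands the job in; it is judged then, once.
The state is a dict: "t": time; "qpos": joint angles; "qd": joint speeds; "joint_torque": joint torques, N m; "ee_pos": TCP position; "orientation": TCP orientation; "ft_force": force on the tool from outside, world axes, zero at the start; "wrist_torque": the same for the moment, N m; "opening": finger opening in mm; "finger_force": force on a finger pad.
Only numpy, scipy, OpenCV 4.12 (cv2) and the standard library are available. Lean on these libraries where they do the work, as an engineer would, in place of code of your own. Each camera call takes 0.05 s, during which the arm holds its last target. There are 200 camera calls.

TASK

Tidy the workbench by kind: lay the two bench dogs flat and lengthways in the green tray, one on each side of its middle rib; stand the two wooden tool handles upright, the way up they stand now, in the blue tray, one on each grey felt pad and wholly on it (either handle on either pad); and lay the red pencil flat and lengthways in the yellow tray, about in the middle of its length. Leave the tin dish where it is.

Things in the scene. Friction and masses are not known exactly. Their poses are not given: they have to be found in the camera images.
- bench_dog_1: loose wooden bench dog, a reddish-brown square bar with a dark steel spring leaf let into one side, 27 x 131 x 23 mm high, 70 g, lying flat on the bench. Origin: centre of its underside; y runs along its length, x is its width (grasp across x), z up.
- bench_dog_2: loose wooden bench dog, a reddish-brown square bar with a bright steel spring leaf let into one side, 26 x 131 x 23 mm high, 70 g, lying flat on the bench. Origin: centre of its underside; y runs along its length, x is its width (grasp across x), z up.
- handle_1: loose turned wooden tool handle, pale wood, standing upright on its narrower end on the bench, about 27 mm in diameter at its widest (upper half) and 69 mm high, 50 g. Origin: centre of its lower end; z up along its axis. It is round: grasp it from any side at about half height or a little higher.
- handle_2: loose turned wooden tool handle, darker brown wood, standing upright on its narrower end on the bench, about 35 mm in diameter at its widest (upper half) and 77 mm high, 70 g. Origin: centre of its lower end; z up along its axis. It is round: grasp it from any side at about half height or a little higher.
- pencil: loose flat red carpenter's pencil, 11 mm wide, 143 mm long, 8 mm high, 20 g, lying on the bench. Origin: centre of its underside; y runs along its length, x is its width (grasp across x).
- dog_tray: shallow green tray for the bench dogs, 120 mm (its x, away from the robot) by 170 mm long (its y); walls 4 mm thick, 12 mm high above the bench, floor 4 mm thick; screwed down. Origin: centre of its underside. A green rib 4 mm wide, its top 12 mm above the bench, runs along y at x = 0 and makes two lanes, each 54 mm wide and 162 mm long, centre lines at x = -29 and +29 mm.
- handle_tray: shallow blue tray for the tool handles, 120 mm (its x, away from the robot) by 170 mm long (its y); walls 4 mm thick, 12 mm high above the bench, floor 4 mm thick; screwed down. Origin: centre of its underside. Two flat round grey felt pads, 54 mm in diameter, lie on the floor with centres at y = -42 and +42 mm, x = 0.
- pencil_tray: shallow yellow tray for the pencil, plain inside, 120 mm (its x, away from the robot) by 170 mm long (its y); walls 4 mm thick, 12 mm high above the bench, floor 4 mm thick; screwed down. Origin: centre of its underside. 
- tin_dish: bystander: round bright tin dish, 109 mm in diameter, 36 mm high, 250 g, loose on the bench in the same row as the things to be sorted. Origin: centre of its underside. It must stay where it is.
Mind the look-alikes: they are no part of the job. What is shaped like the handle_2 but purple or turquoise is not meant.

How it is judged:
By the outcome, as a careful person would: the job done as asked, in the order asked, and still so for the second after the job is handed in, with the robot touching nothing.
It also fails if it takes over 128 s, if anything falls off the work surface, if the arm or the gripper's body presses on something with over 40 N, if the wrist force passes 120 N, or if a joint passes its speed limit or range.

## Working session

There is one attempt and no reset: what is moved stays moved. The work goes in short steps, Python scripts to look and compute and a tool call to move; the robot and the scene stay as the last step left them, time stands still between calls to the robot, and variables do not carry over. Pictures are saved under pics/ and viewed, at most 14 in all, crops included, and the job is handed in when it is done.

Besides the shell and the picture viewer there is one more tool, called after "Call:" as a command line: name --argument value ..., lists and objects as JSON in quotes. send_rows: Moves the arm, as the interface text tells. Its arguments: {"type":"object","properties":{"deltas":{"type":"array"}},"required":["deltas"]}

```bash
mkdir -p pics; python3 - <<'E'
from cell import arm
import cv2,numpy as np
np.set_printoptions(precision=4,suppress=True)
for n in("top","side"):
    im=arm.snapshot(n);cv2.imwrite(f"pics/{n}0.png",cv2.cvtColor(im,cv2.COLOR_RGB2BGR))
    c=arm.camera_info(n);print(n,c)
print(arm.observe(),arm.hold_point_z)
E
```

```text
top {'fx': 468.48935673189493, 'fy': 468.48935673189493, 'cx': 258.7446312417512, 'cy': 188.28168819296636, 'R': array([[-0.0476, -0.9989,  0.0039],
       [-0.9742,  0.0456, -0.2211],
       [ 0.2207, -0.0144, -0.9752]]), 't': array([  24.1018,  522.9678, 1467.2832])}
side {'fx': 430.08086696538027, 'fy': 430.08086696538027, 'cx': 256.35773335782636, 'cy': 193.03299486526547, 'R': array([[-0.9439, -0.3303, -0.0044],
       [-0.1843,  0.5377, -0.8227],
       [ 0.2741, -0.7758, -0.5684]]), 't': array([ 497.0202,  116.0179, 1043.4162])}
{'t': 0.1, 'qpos': array([ 1.3376,  0.3535,  1.634 , -0.    ,  1.1552, -0.0024]), 'qd': array([-0.0008, -0.0007, -0.0029,  0.0001, -0.0001,  0.0007]), 'joint_torque': array([  0.0023, -60.6353, -34.2816,   0.0001,   0.0041,  -0.    ]), 'ee_pos': array([142.8789, 608.0284, 230.6684]), 'orientation': array([ 0.1151,  0.9933, -0.0006, -0.0001]), 'ft_force': array([-0.4166,  0.0915, -0.6604]), 'wrist_torque': array([-0.0207, -0.0586,  0.0366]), 'finger_force': 0.0, 'opening': 85.33832512940855} 18.700000000000003
```

View pics/top0.png

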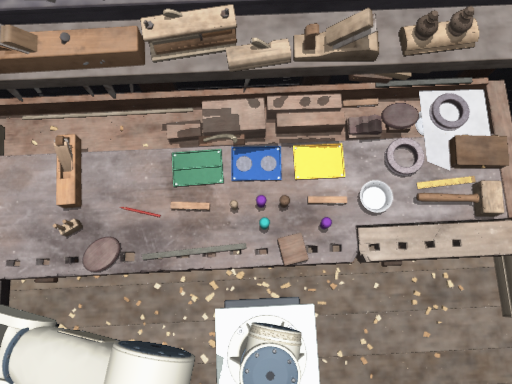

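View pics/side0.png

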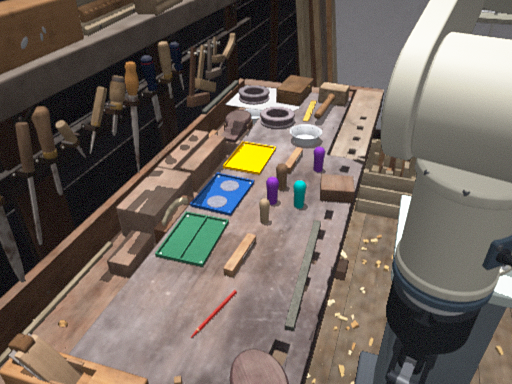

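The top view shows:
- Trays: green (198,168), blue (257,163) and yellow (319,161).
- To be sorted: pencil (141,212), dogs (190,206) and (327,200), and the tin dish (376,197), which stays put.
- Handle-like things: pale (234,205), purple (261,200), brown (284,200), turquoise (264,223), purple (326,223). handle_1 is the pale one and handle_2 the brown one. The purple and turquoise ones are look-alikes.

Next I confirm this in an enlarged crop and measure.

```bash
cat > h.py <<'E'
import cv2,numpy as np
from cell import arm
np.set_printoptions(precision=1,suppress=True)
def ray(n,u,v,z):
    c=arm.camera_info(n);R=np.array(c["R"]);t=np.array(c["t"])
    o=-R.T@t;d=R.T@np.array([(u-c["cx"])/c["fx"],(v-c["cy"])/c["fy"],1])
    return o+d*(z-o[2])/d[2]
def proj(n,X):
    c=arm.camera_info(n);p=np.array(c["R"])@np.array(X,float)+np.array(c["t"])
    return p[:2]/p[2]*[c["fx"],c["fy"]]+[c["cx"],c["cy"]]
def mask(im,kind):
    h,s,v=cv2.split(cv2.cvtColor(im,cv2.COLOR_RGB2HSV).astype(int))
    m={"green":(h>60)&(h<90)&(s>110),"blue":(h>100)&(h<125)&(s>140),"yellow":(h>22)&(h<35)&(s>180),
       "red":((h<6)|(h>174))&(s>150),"wood":(h>4)&(h<22)&(s>70)&(v>60)}[kind]
    return m.astype(np.uint8)
E
python3 - <<'E'
from h import *
t=cv2.cvtColor(cv2.imread("pics/top0.png"),cv2.COLOR_BGR2RGB)
s=cv2.cvtColor(cv2.imread("pics/side0.png"),cv2.COLOR_BGR2RGB)
rois={"green":(140,195,160,235),"blue":(135,190,220,290),"yellow":(135,190,285,355),"red":(195,225,110,170),"wood":(190,214,165,352)}
for k,(a,b,c,d) in rois.items():
    m=np.zeros(t.shape[:2],np.uint8);m[a:b,c:d]=mask(t,k)[a:b,c:d]
    for q in cv2.findContours(m,cv2.RETR_EXTERNAL,cv2.CHAIN_APPROX_NONE)[0]:
        A=cv2.contourArea(q)
        if A<15: continue
        z={"red":8,"wood":23}.get(k,12)
        P=np.array([ray("top",u,v,z)[:2] for u,v in q[:,0]],np.float32)
        r=cv2.minAreaRect(P);M=cv2.moments(q)
        print(k,A,"px",q[:,0].min(0),q[:,0].max(0),"rect",np.array(r[0]),np.array(r[1]),r[2])
a=cv2.resize(t[190:235,165:352],None,fx=4,fy=4,interpolation=cv2.INTER_CUBIC)
b=cv2.resize(s[145:280,215:335],None,fx=3,fy=3,interpolation=cv2.INTER_CUBIC)
o=np.zeros((a.shape[0]+b.shape[0],a.shape[1],3),np.uint8);o[:a.shape[0]]=a;o[a.shape[0]:,:b.shape[1]]=b
cv2.imwrite("pics/crop0.png",o[:,:,::-1]);print(o.shape)
E
```

```text
blue 1511.0 px [232 147] [280 180] rect [621.2   4. ] [164.3 116.4] 87.34210205078125
wood 231.0 px [171 202] [209 209] rect [483.9 228.7] [126.3  23.5] 87.31037902832031
wood 221.5 px [308 196] [346 203] rect [ 482.9 -225.6] [126.8  23.7] 87.31329345703125
wood 62.0 px [280 195] [289 204] rect [489.5 -84.6] [29.9 30.4] 87.31262969970703
(585, 748, 3)
```

View pics/crop0.png

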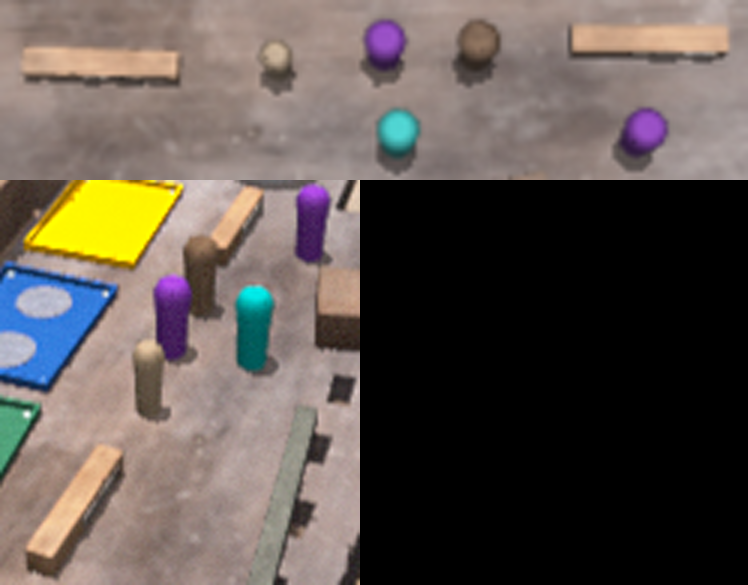

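The crop confirms it: handle_1 is the small pale one at (234,205) and handle_2 the brown one at (284,200). The purple and turquoise ones are excluded. One more measurement, for angles, the missing masks and the handle axes.

```bash
cat >> h.py <<'E'
def pca(n,m,z):
    v,u=np.nonzero(m);P=np.array([ray(n,a,b,z)[:2] for a,b in zip(u,v)])
    c=P.mean(0);w,V=np.linalg.eigh(np.cov((P-c).T));d=V[:,1]*np.sign(V[1,1])
    return c,np.degrees(np.arctan2(d[1],d[0])),np.sqrt(12*w),len(P)
def big(m):
    n,l,s,c=cv2.connectedComponentsWithStats(m)
    return (l==1+np.argmax(s[1:,4])).astype(np.uint8)
def roi(m,a,b,c,d):
    o=np.zeros_like(m);o[a:b,c:d]=m[a:b,c:d];return o
E
python3 - <<'E'
from h import *
t=cv2.cvtColor(cv2.imread("pics/top0.png"),cv2.COLOR_BGR2RGB)
s=cv2.cvtColor(cv2.imread("pics/side0.png"),cv2.COLOR_BGR2RGB)
ht=cv2.cvtColor(t,cv2.COLOR_RGB2HSV);hs=cv2.cvtColor(s,cv2.COLOR_RGB2HSV)
T=lambda lo,hi,h=ht:cv2.inRange(h,lo,hi)//255
L=[("green",roi(T((50,90,60),(90,255,255)),140,195,160,235),12),("blue",roi(T((100,120,60),(125,255,255)),135,190,220,290),12),
("yellow",roi(T((20,150,120),(35,255,255)),135,190,285,355),12),
("red",roi(T((0,120,90),(8,255,255))|T((172,120,90),(180,255,255)),195,225,110,170),8),
("dogL",roi(mask(t,"wood"),195,215,165,215),23),("dogR",roi(mask(t,"wood"),190,210,300,352),23)]
for k,m,z in L:
    m=big(m);h=cv2.convexHull(cv2.findContours(m,0,1)[0][0]) ;f=m
    if z==12: f=cv2.fillConvexPoly(m.copy(),h,1)
    print(k,*pca("top",f,z))
# pads in blue: grey inside
m=roi((ht[:,:,1]<90).astype(np.uint8),150,178,236,278)
n,l,st,c=cv2.connectedComponentsWithStats(m)
for i in range(1,n):
    if st[i,4]>60: print("pad",st[i],c[i],ray("top",*c[i],5))
print("hsv pale",ht[205,234],hs[210,265],"brown",ht[200,284],hs[178,281],"bench",ht[212,250],hs[230,280])
# handles: top dome centre at z=H-r ; side column centre at half height
for k,(u,v),(us,vs),H,r in(("h1",(234,205),(265,211),69,12),("h2",(284,200),(281,178),77,17)):
    ref=ht[v,u].astype(int);print(k)
    m=((abs(ht.astype(int)-ref)<[6,45,70]).all(2)).astype(np.uint8);m=big(roi(m,v-9,v+9,u-9,u+9))
    y,x=np.nonzero(m);c=(x.mean(),y.mean());bb=((x.min()+x.max())/2,(y.min()+y.max())/2);print(" top",len(x),c,bb,ray("top",*c,H-r),ray("top",*bb,H-r))
    ref=hs[vs,us].astype(int)
    m=((abs(hs.astype(int)-ref)<[6,45,70]).all(2)).astype(np.uint8);m=big(roi(m,vs-16,vs+17,us-9,us+9))
    y,x=np.nonzero(m);print(" side",len(x),x.min(),x.max(),y.min(),y.max(),ray("side",x.mean(),y.mean(),H*.53))
E
```

```text
green [615.7 203.6] 91.9715339842747 [118.8 165.2] 1669Traceback (most recent call last):
  File "<stdin>", line 13, in <module>
  File "h.py", line 17, in pca
    v,u=np.nonzero(m);P=np.array([ray(n,a,b,z)[:2] for a,b in zip(u,v)])
                                  ~~~^^^^^^^^^
  File "h.py", line 5, in ray
    c=arm.camera_info(n);R=np.array(c["R"]);t=np.array(c["t"])
ValueError: time passes only in moves, steps and waits
```

```bash
python3 - <<'E'
s=open("h.py").read()
s=s.replace("def ray(","C={n:arm.camera_info(n) for n in('top','side')}\ndef ray(",1).replace("c=arm.camera_info(n);","c=C[n];")
open("h.py","w").write(s)
E
cat > m.py <<'E'
from h import *
t=cv2.cvtColor(cv2.imread("pics/top0.png"),cv2.COLOR_BGR2RGB)
s=cv2.cvtColor(cv2.imread("pics/side0.png"),cv2.COLOR_BGR2RGB)
ht=cv2.cvtColor(t,cv2.COLOR_RGB2HSV);hs=cv2.cvtColor(s,cv2.COLOR_RGB2HSV)
T=lambda lo,hi,h=ht:cv2.inRange(h,lo,hi)//255
L=[("green",roi(T((50,90,60),(90,255,255)),140,195,160,235),12),("blue",roi(T((100,120,60),(125,255,255)),135,190,220,290),12),
("yellow",roi(T((20,150,120),(35,255,255)),135,190,285,355),12),
("red",roi(T((0,120,90),(8,255,255))|T((172,120,90),(180,255,255)),195,225,110,170),8),
("dogL",roi(mask(t,"wood"),195,215,165,215),23),("dogR",roi(mask(t,"wood"),190,210,300,352),23)]
for k,m,z in L:
    m=big(m);h=cv2.convexHull(cv2.findContours(m,0,1)[0][0]) ;f=m
    if z==12: f=cv2.fillConvexPoly(m.copy(),h,1)
    print(k,*pca("top",f,z))
m=roi((ht[:,:,1]<90).astype(np.uint8),150,178,236,278)
n,l,st,c=cv2.connectedComponentsWithStats(m)
for i in range(1,n):
    if st[i,4]>60: print("pad",st[i],c[i],ray("top",*c[i],5))
print("hsv pale",ht[205,234],hs[210,265],"brown",ht[200,284],hs[178,281],"bench",ht[212,250],hs[230,280])
for k,(u,v),(us,vs),H,r in(("h1",(234,205),(265,211),69,12),("h2",(284,200),(281,178),77,17)):
    ref=ht[v,u].astype(int);print(k)
    m=((abs(ht.astype(int)-ref)<[6,45,70]).all(2)).astype(np.uint8);m=big(roi(m,v-9,v+9,u-9,u+9))
    y,x=np.nonzero(m);c=(x.mean(),y.mean());bb=((x.min()+x.max())/2,(y.min()+y.max())/2);print(" top",len(x),c,bb,ray("top",*c,H-r),ray("top",*bb,H-r))
    ref=hs[vs,us].astype(int)
    m=((abs(hs.astype(int)-ref)<[6,45,70]).all(2)).astype(np.uint8);m=big(roi(m,vs-16,vs+17,us-9,us+9))
    y,x=np.nonzero(m);print(" side",len(x),x.min(),x.max(),y.min(),y.max(),ray("side",x.mean(),y.mean(),H*.53))
E
python3 m.py
```

```text
green [615.7 203.6] 91.9715339842747 [118.8 165.2] 1669
blue [622.6   3.8] 90.73111298370405 [120.9 166. ] 1679
yellow [ 642.3 -238.5] 63.11388854439562 [ 73.2 145.6] 770
red [473.5 389.8] 74.47850437965698 [  7.3 120.1] 77
dogL [484.7 228.3] 85.73091459958393 [ 23.9 129.5] 276
dogR [ 483.1 -222.3] 87.70293088253908 [ 23.6 129.4] 266
pad [236 156  16  15 191] [243.5 163.2] [625.9  46.3   5. ]
pad [261 156  15  15 189] [268.1 163. ] [622.6 -37.6   5. ]
hsv pale [ 16  60 188] [16 81 97] brown [ 13  84 140] [13 97 71] bench [  7  36 156] [ 12  52 138]
h1
 top 54 (np.float64(233.3148148148148), np.float64(202.87037037037038)) (np.float64(233.5), np.float64(202.5)) [479.3  83.9  57. ] [480.5  83.2  57. ]
 side 189 259 271 202 224 [473.6  92.6  36.6]
h2
 top 173 (np.float64(283.21387283236993), np.float64(196.9306358381503)) (np.float64(283.5), np.float64(197.5)) [490.8 -78.4  60. ] [488.8 -79.2  60. ]
 side 215 276 289 166 190 [476.6 -75.6  40.8]
```

```bash
python3 - <<'E'
from h import *
from scipy.optimize import least_squares as ls
for k,tu,su,zt,zs in(("h1",(233.6,203.9),(264.3,211),56,34.5),("h2",(284.4,200.4),(281.4,177.3),60,38.5)):
    print(k,ray("top",*tu,zt),ray("side",*su,zs))
    f=lambda p:np.r_[proj("top",[*p,zt])-tu,(proj("side",[*p,zs])-su)]
    r=ls(f,[480,0]);print(r.x,r.fun)
t=cv2.cvtColor(cv2.imread("pics/top0.png"),cv2.COLOR_BGR2RGB);s=cv2.cvtColor(cv2.imread("pics/side0.png"),cv2.COLOR_BGR2RGB)
ht=cv2.cvtColor(t,cv2.COLOR_RGB2HSV)
print(ht[161,319],ht[150,300],ht[175,340])
m=big(roi(cv2.inRange(ht,(18,90,60),(40,255,255))//255,135,190,285,355));h=cv2.convexHull(cv2.findContours(m,0,1)[0][0]);print("yellow",*pca("top",cv2.fillConvexPoly(m,h,1),8))
for n,im,R,z in(("top",t,(195,225,110,170),5),("side",s,(280,345,180,245),5)):
    d=im[:,:,0].astype(int)-im[:,:,1];m=big(roi((d>35).astype(np.uint8),*R))
    c,a,l,N=pca(n,m,z);v,u=np.nonzero(m);i,j=u.argmin(),u.argmax()
    print("pencil",n,c,a,l,N,"ends",ray(n,u[i],v[i],z),ray(n,u[j],v[j],z))
E
```

```text
h1 [476.1  83.1  56. ] [475.5  84.6  34.5]
[475.9  83.7] [-0.2  0.1 -0.  -0.2]
h2 [479.1 -81.6  60. ] [478.1 -75.4  38.5]
[479.  -79.8] [-0.5  0.1  0.1 -0.9]
[ 29 143 251] [ 29 142 251] [ 29 129 250]
yellow [ 621.4 -209.3] 91.46325901122911 [124.  173.2] 1782
pencil top [475.3 395.7] 74.71140096715803 [ 10.2 131. ] 121 ends [493.3 464.5   5. ] [459.9 331.2   5. ]
pencil side [476.  397.5] 74.79921150196125 [ 10.5 138.3] 290 ends [496.7 466.1   5. ] [456.7 329.9   5. ]
```

Call:
send_rows --deltas '[{"az": 0.149,"dx": 0,"dy": 0,"dz": 0,"ax": 0,"ay": 0,"hand": 0.7},{"az": 0.149,"dx": 0,"dy": 0,"dz": 0,"ax": 0,"ay": 0,"hand": 0.7},{"az": 0.149,"dx": 0,"dy": 0,"dz": 0,"ax": 0,"ay": 0,"hand": 0.7},{"az": 0.149,"dx": 0,"dy": 0,"dz": 0,"ax": 0,"ay": 0,"hand": 0.7},{"az": 0.149,"dx": 0,"dy": 0,"dz": 0,"ax": 0,"ay": 0,"hand": 0.7}]'

```text
t: 0.6
ee_pos: [142.9, 608.1, 230.9]
orientation: [0.471, 0.882, -0.0, 0.0]
ft_force: [0.0, -0.0, 0.5]
opening: 59.7
finger_force: 0.0
```

Call:
send_rows --deltas '[{"az": 0.149,"dx": 0,"dy": 0,"dz": 0,"ax": 0,"ay": 0,"hand": 0.7},{"az": 0.149,"dx": 0,"dy": 0,"dz": 0,"ax": 0,"ay": 0,"hand": 0.7},{"az": 0.149,"dx": 0,"dy": 0,"dz": 0,"ax": 0,"ay": 0,"hand": 0.7},{"az": 0.149,"dx": 0,"dy": 0,"dz": 0,"ax": 0,"ay": 0,"hand": 0.7},{"az": 0,"dx": 0,"dy": 0,"dz": 0,"ax": 0,"ay": 0,"hand": 0.7}]'

```text
t: 1.1
ee_pos: [142.9, 608.2, 230.9]
orientation: [0.708, 0.706, -0.0, 0.0]
ft_force: [0.0, 0.1, 0.0]
opening: 59.8
finger_force: 0.0
```

Call:
send_rows --deltas '[{"dx": -0.0253,"dy": 0.0228,"dz": 0.0095,"az": 0,"ax": 0,"ay": 0,"hand": 0.7},{"dx": -0.0253,"dy": 0.0228,"dz": 0.0095,"az": 0,"ax": 0,"ay": 0,"hand": 0.7},{"dx": -0.0253,"dy": 0.0228,"dz": 0.0095,"az": 0,"ax": 0,"ay": 0,"hand": 0.7},{"dx": -0.0253,"dy": 0.0228,"dz": 0.0095,"az": 0,"ax": 0,"ay": 0,"hand": 0.7},{"dx": -0.0253,"dy": 0.0228,"dz": 0.0095,"az": 0,"ax": 0,"ay": 0,"hand": 0.7}]'

```text
t: 1.6
ee_pos: [257.5, 480.7, 183.3]
orientation: [0.706, 0.709, -0.0, 0.0]
ft_force: [0.3, -0.1, 0.5]
opening: 59.5
finger_force: 0.0
```

Call:
send_rows --deltas '[{"dx": -0.0253,"dy": 0.0228,"dz": 0.0095,"az": 0,"ax": 0,"ay": 0,"hand": 0.7},{"dx": -0.0253,"dy": 0.0228,"dz": 0.0095,"az": 0,"ax": 0,"ay": 0,"hand": 0.7},{"dx": -0.0253,"dy": 0.0228,"dz": 0.0095,"az": 0,"ax": 0,"ay": 0,"hand": 0.7},{"dx": -0.0253,"dy": 0.0228,"dz": 0.0095,"az": 0,"ax": 0,"ay": 0,"hand": 0.7},{"dx": -0.0253,"dy": 0.0228,"dz": 0.0095,"az": 0,"ax": 0,"ay": 0,"hand": 0.7}]'

```text
t: 2.1
ee_pos: [371.4, 354.1, 135.9]
orientation: [0.706, 0.709, 0.0, 0.0]
ft_force: [0.7, -0.7, -0.2]
opening: 59.9
finger_force: 0.0
```

Call:
send_rows --deltas '[{"dx": -0.0253,"dy": 0.0228,"dz": 0.0095,"az": 0,"ax": 0,"ay": 0,"hand": 0.7},{"dx": -0.0253,"dy": 0.0228,"dz": 0.0095,"az": 0,"ax": 0,"ay": 0,"hand": 0.7},{"dx": -0.0253,"dy": 0.0228,"dz": 0.0095,"az": 0,"ax": 0,"ay": 0,"hand": 0.7},{"dx": -0.0253,"dy": 0.0228,"dz": 0.0095,"az": 0,"ax": 0,"ay": 0,"hand": 0.7},{"dx": -0.0253,"dy": 0.0228,"dz": 0.0095,"az": 0.07,"ax": 0,"ay": 0,"hand": 0.7}]'

```text
t: 2.6
ee_pos: [485.4, 227.4, 88.3]
orientation: [0.73, 0.683, -0.0, -0.0]
ft_force: [1.0, 0.4, -0.5]
opening: 59.7
finger_force: 0.0
```

Call:
send_rows --deltas '[{"dx": 0,"dy": 0,"dz": 0,"az": 0,"ax": 0,"ay": 0,"hand": 0.7},{"dx": 0,"dy": 0,"dz": 0,"az": 0,"ax": 0,"ay": 0,"hand": 0.7}]'

```text
t: 2.8
ee_pos: [484.6, 228.0, 88.4]
orientation: [0.731, 0.682, -0.0, -0.0]
ft_force: [-0.3, 0.6, 0.4]
opening: 59.6
finger_force: 0.0
```

Call:
send_rows --deltas '[{"dx": 0,"dy": 0,"dz": 0.02,"az": 0,"ax": 0,"ay": 0,"hand": 0.7},{"dx": 0,"dy": 0,"dz": 0.02,"az": 0,"ax": 0,"ay": 0,"hand": 0.7},{"dx": 0,"dy": 0,"dz": 0.02,"az": 0,"ax": 0,"ay": 0,"hand": 0.7},{"dx": 0,"dy": 0,"dz": 0.0125,"az": 0,"ax": 0,"ay": 0,"hand": 0.7},{"dx": 0,"dy": 0,"dz": 0.007,"az": 0,"ax": 0,"ay": 0,"hand": 0.7}]'

```text
t: 3.3
ee_pos: [483.7, 229.1, 8.5]
orientation: [0.731, 0.683, -0.001, -0.0]
ft_force: [-0.4, 0.0, 0.1]
opening: 60.0
finger_force: 0.0
```

Call:
send_rows --deltas '[{"dx": 0,"dy": 0,"dz": 0,"az": 0,"ax": 0,"ay": 0,"hand": 0.45},{"dx": 0,"dy": 0,"dz": 0,"az": 0,"ax": 0,"ay": 0,"hand": 0.2},{"dx": 0,"dy": 0,"dz": 0,"az": 0,"ax": 0,"ay": 0,"hand": 0.0},{"dx": 0,"dy": 0,"dz": 0,"az": 0,"ax": 0,"ay": 0,"hand": 0.0},{"dx": 0,"dy": 0,"dz": 0,"az": 0,"ax": 0,"ay": 0,"hand": 0.0}]'

```text
t: 3.8
ee_pos: [485.3, 229.0, 10.3]
orientation: [0.732, 0.682, 0.001, 0.0]
ft_force: [-1.8, 0.7, 6.8]
opening: 21.1
finger_force: 59.7
```

Call:
send_rows --deltas '[{"dx": 0,"dy": 0,"dz": 0,"az": 0,"ax": 0,"ay": 0,"hand": 0},{"dx": 0,"dy": 0,"dz": -0.005,"az": 0,"ax": 0,"ay": 0,"hand": 0.0},{"dx": 0,"dy": 0,"dz": -0.01,"az": 0,"ax": 0,"ay": 0,"hand": 0.0},{"dx": 0,"dy": 0,"dz": -0.015,"az": 0,"ax": 0,"ay": 0,"hand": 0.0},{"dx": 0,"dy": 0,"dz": -0.02,"az": 0,"ax": 0,"ay": 0,"hand": 0.0}]'

```text
t: 4.3
ee_pos: [484.1, 228.3, 59.9]
orientation: [0.732, 0.682, -0.001, -0.0]
ft_force: [0.5, -0.4, -0.8]
opening: 21.5
finger_force: 58.8
```

```bash
python3 - <<'E'
from h import *
t=arm.snapshot("top");s=arm.snapshot("side")
a=cv2.resize(t[135:230,160:290],None,fx=3,fy=3,interpolation=cv2.INTER_CUBIC)
b=cv2.resize(s[175:310,150:300],None,fx=2.6,fy=2.6,interpolation=cv2.INTER_CUBIC)
o=np.zeros((max(a.shape[0],b.shape[0]),a.shape[1]+b.shape[1],3),np.uint8);o[:a.shape[0],:a.shape[1]]=a;o[:b.shape[0],a.shape[1]:]=b
cv2.imwrite("pics/g1.png",o[:,:,::-1]);print(o.shape)
E
```

```text
(351, 780, 3)
```

View pics/g1.png

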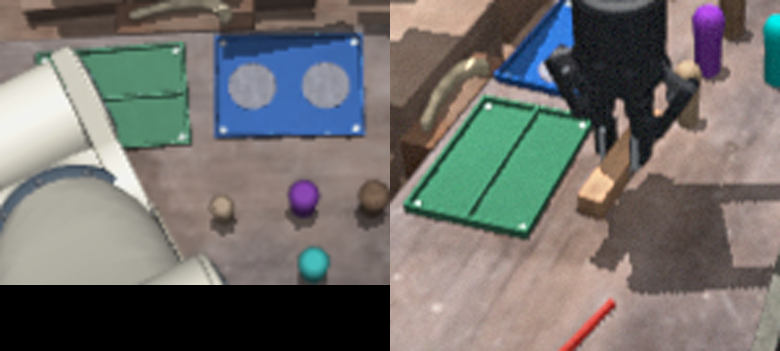

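The dog is held level and clear of the bench. I take the rib line from both views: top (210,167.7), side (207.7,217.3) to (181.5,256.5).

```bash
python3 - <<'E'
from h import *
for n,u,v in(("top",210,167.7),("side",207.7,217.3),("side",181.5,256.5)):print(ray(n,u,v,12))
t=cv2.cvtColor(cv2.imread("pics/top0.png"),cv2.COLOR_BGR2RGB)
# rib row: green minimum brightness within tray
g=cv2.GaussianBlur(t[:,:,1],(1,1),0)
P=[]
for u in range(178,219,4):
    c=g[160:177,u].astype(float);w=(c.max()-c).clip(0)**4;v=160+(w*np.arange(17)).sum()/w.sum();P.append(ray("top",u,v,12)[:2])
print(np.array(P).T)
s=C["top"];print(proj("top",[617,204,12]))
m=big(roi(cv2.inRange(cv2.cvtColor(t,cv2.COLOR_RGB2HSV),(50,90,60),(90,255,255))//255,140,195,160,235))
q=cv2.findContours(m,0,1)[0][0];e=cv2.approxPolyDP(cv2.convexHull(q),6,True)[:,0];print(e.tolist(),[ray("top",*p,12)[:2] for p in e])
E
```

```text
[613.3 160.4  12. ]
[613.8 128.9  12. ]
[609.5 281.9  12. ]
[[611.7 613.1 612.5 612.1 614.7 614.  619.2 616.3 615.7 615.2 617.1]
 [268.8 255.2 241.7 228.2 214.6 201.1 187.4 173.9 160.3 146.8 133.2]]
[197.1 167.2]
[[220, 152], [222, 182], [174, 185], [176, 153]] [array([667.2, 124.9]), array([561.5, 121.3]), array([558.7, 282.7]), array([670.6, 275. ])]
```

Call:
send_rows --deltas '[{"dx": 0,"dy": 0,"dz": 0,"az": -0.107,"ax": 0,"ay": 0,"hand": 0},{"dx": -0.0062,"dy": 0.032,"dz": 0,"az": 0,"ax": 0,"ay": 0,"hand": 0.0},{"dx": -0.0062,"dy": 0.032,"dz": 0,"az": 0,"ax": 0,"ay": 0,"hand": 0.0},{"dx": -0.0062,"dy": 0.032,"dz": 0,"az": 0,"ax": 0,"ay": 0,"hand": 0.0},{"dx": -0.0062,"dy": 0.032,"dz": 0,"az": 0,"ax": 0,"ay": 0,"hand": 0.0}]'

```text
t: 4.9
ee_pos: [614.3, 208.0, 58.8]
orientation: [0.694, 0.72, -0.0, -0.0]
ft_force: [0.2, 0.6, -1.2]
opening: 21.3
finger_force: 59.0
```

Call:
send_rows --deltas '[{"dx": -0.0062,"dy": 0.032,"dz": 0,"az": 0,"ax": 0,"ay": 0,"hand": 0},{"dx": 0,"dy": 0,"dz": 0,"az": 0,"ax": 0,"ay": 0,"hand": 0.0},{"dx": 0,"dy": 0,"dz": 0.015,"az": 0,"ax": 0,"ay": 0,"hand": 0.0},{"dx": 0,"dy": 0,"dz": 0.015,"az": 0,"ax": 0,"ay": 0,"hand": 0.0},{"dx": 0,"dy": 0,"dz": 0.008,"az": 0,"ax": 0,"ay": 0,"hand": 0.0}]'

```text
t: 5.4
ee_pos: [642.9, 203.1, 18.5]
orientation: [0.694, 0.72, -0.002, -0.001]
ft_force: [-0.3, 0.4, -0.5]
opening: 20.9
finger_force: 59.1
```

Call:
send_rows --deltas '[{"dx": 0,"dy": 0,"dz": 0.003,"az": 0,"ax": 0,"ay": 0,"hand": 0},{"dx": 0,"dy": 0,"dz": 0.002,"az": 0,"ax": 0,"ay": 0,"hand": 0.0},{"dx": 0,"dy": 0,"dz": 0.0,"az": 0,"ax": 0,"ay": 0,"hand": 0.0}]'

```text
t: 5.7
ee_pos: [645.4, 203.5, 16.2]
orientation: [0.694, 0.72, -0.0, -0.0]
ft_force: [-0.6, 0.4, -0.7]
opening: 21.2
finger_force: 59.1
```

Call:
send_rows --deltas '[{"dx": 0,"dy": 0,"dz": 0.001,"az": 0,"ax": 0,"ay": 0,"hand": 0},{"dx": 0,"dy": 0,"dz": 0.001,"az": 0,"ax": 0,"ay": 0,"hand": 0.0},{"dx": 0,"dy": 0,"dz": 0.0,"az": 0,"ax": 0,"ay": 0,"hand": 0.0}]'

```text
t: 6.0
ee_pos: [645.7, 203.4, 14.5]
orientation: [0.694, 0.72, 0.0, 0.0]
ft_force: [-0.4, -0.5, -1.1]
opening: 21.5
finger_force: 59.1
```

Call:
send_rows --deltas '[{"dx": 0,"dy": 0,"dz": 0,"az": 0,"ax": 0,"ay": 0,"hand": 0.3},{"dx": 0,"dy": 0,"dz": 0.0,"az": 0,"ax": 0,"ay": 0,"hand": 0.4},{"dx": 0,"dy": 0,"dz": 0.0,"az": 0,"ax": 0,"ay": 0,"hand": 0.5},{"dx": 0,"dy": 0,"dz": 0.0,"az": 0,"ax": 0,"ay": 0,"hand": 0.5},{"dx": 0,"dy": 0,"dz": -0.01,"az": 0,"ax": 0,"ay": 0,"hand": 0.5}]'

```text
t: 6.5
ee_pos: [644.6, 203.1, 23.4]
orientation: [0.694, 0.72, -0.001, -0.001]
ft_force: [-0.1, -0.2, -0.9]
opening: 42.5
finger_force: 0.0
```

Call:
send_rows --deltas '[{"dx": 0,"dy": 0,"dz": -0.03,"az": 0,"ax": 0,"ay": 0,"hand": 0.5},{"dx": 0,"dy": 0,"dz": -0.04,"az": 0,"ax": 0,"ay": 0,"hand": 0.5},{"dx": 0,"dy": 0,"dz": -0.04,"az": 0,"ax": 0,"ay": 0,"hand": 0.5},{"dx": 0,"dy": 0,"dz": -0.01,"az": 0.07,"ax": 0,"ay": 0,"hand": 0.6},{"dx": 0,"dy": 0,"dz": 0,"az": 0,"ax": 0,"ay": 0,"hand": 0.7}]'

```text
t: 7.0
ee_pos: [647.2, 203.9, 147.7]
orientation: [0.719, 0.695, 0.002, 0.001]
ft_force: [-0.0, 0.5, -0.6]
opening: 59.6
finger_force: 0.0
```

Call:
send_rows --deltas '[{"dx": -0.0431,"dy": -0.0148,"dz": 0,"az": 0,"ax": 0,"ay": 0,"hand": 0.7},{"dx": -0.0431,"dy": -0.0148,"dz": 0,"az": 0,"ax": 0,"ay": 0,"hand": 0.7},{"dx": -0.0431,"dy": -0.0148,"dz": 0,"az": 0,"ax": 0,"ay": 0,"hand": 0.7},{"dx": -0.0431,"dy": -0.0148,"dz": 0,"az": 0,"ax": 0,"ay": 0,"hand": 0.7},{"dx": -0.0431,"dy": -0.0148,"dz": 0,"az": 0,"ax": 0,"ay": 0,"hand": 0.7}]'

```text
t: 7.5
ee_pos: [562.6, -10.9, 143.2]
orientation: [0.718, 0.696, -0.001, -0.001]
ft_force: [1.2, -0.9, 1.4]
opening: 59.6
finger_force: 0.0
```

Call:
send_rows --deltas '[{"dx": -0.0431,"dy": -0.0148,"dz": 0,"az": 0,"ax": 0,"ay": 0,"hand": 0.7},{"dx": -0.0431,"dy": -0.0148,"dz": 0,"az": 0,"ax": 0,"ay": 0,"hand": 0.7},{"dx": -0.0431,"dy": -0.0148,"dz": 0,"az": 0,"ax": 0,"ay": 0,"hand": 0.7},{"dx": -0.0431,"dy": -0.0148,"dz": 0,"az": 0,"ax": 0,"ay": 0,"hand": 0.7},{"dx": -0.0431,"dy": -0.0148,"dz": 0,"az": 0,"ax": 0,"ay": 0,"hand": 0.7}]'

```text
t: 8.0
ee_pos: [481.4, -223.6, 143.4]
orientation: [0.718, 0.696, -0.0, -0.001]
ft_force: [-0.0, 0.2, 0.4]
opening: 59.4
finger_force: 0.0
```

Call:
send_rows --deltas '[{"dx": 0,"dy": 0,"dz": 0,"az": 0,"ax": 0,"ay": 0,"hand": 0.7},{"dx": 0,"dy": 0,"dz": 0,"az": 0,"ax": 0,"ay": 0,"hand": 0.7}]'

```text
t: 8.2
ee_pos: [482.0, -222.9, 143.5]
orientation: [0.719, 0.695, -0.0, -0.001]
ft_force: [-0.4, 0.1, 0.3]
opening: 59.8
finger_force: 0.0
```

```bash
python3 - <<'E'
from h import *
t=arm.snapshot("top");s=arm.snapshot("side")
a=cv2.resize(t[135:230,160:290],None,fx=3,fy=3,interpolation=cv2.INTER_CUBIC)
b=cv2.resize(s[130:265,150:300],None,fx=2.6,fy=2.6,interpolation=cv2.INTER_CUBIC)
o=np.zeros((max(a.shape[0],b.shape[0]),a.shape[1]+b.shape[1],3),np.uint8);o[:a.shape[0],:a.shape[1]]=a;o[:b.shape[0],a.shape[1]:]=b
cv2.imwrite("pics/g2.png",o[:,:,::-1])
E
```

```text
(no output)
```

View pics/g2.png

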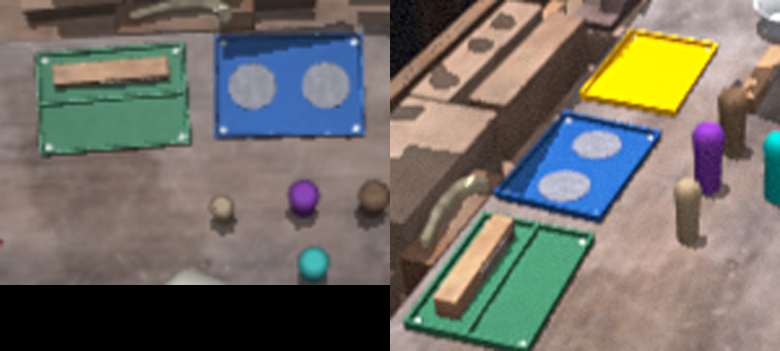

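The first dog lies flat in the far lane, at crop (110,72). Now the second.

Call:
send_rows --deltas '[{"dx": 0,"dy": 0.001,"dz": 0.035,"az": 0,"ax": 0,"ay": 0,"hand": 0.7},{"dx": 0,"dy": 0,"dz": 0.035,"az": 0,"ax": 0,"ay": 0,"hand": 0.7},{"dx": 0,"dy": 0,"dz": 0.035,"az": 0,"ax": 0,"ay": 0,"hand": 0.7},{"dx": 0,"dy": 0,"dz": 0.0195,"az": 0,"ax": 0,"ay": 0,"hand": 0.7},{"dx": 0,"dy": 0,"dz": 0.01,"az": 0,"ax": 0,"ay": 0,"hand": 0.7}]'

```text
t: 8.8
ee_pos: [483.3, -220.4, 7.7]
orientation: [0.718, 0.696, -0.001, -0.002]
ft_force: [-0.4, 0.4, 0.2]
opening: 60.0
finger_force: 0.0
```

Call:
send_rows --deltas '[{"dx": 0,"dy": 0,"dz": 0,"az": 0,"ax": 0,"ay": 0,"hand": 0.45},{"dx": 0,"dy": 0,"dz": 0,"az": 0,"ax": 0,"ay": 0,"hand": 0.2},{"dx": 0,"dy": 0,"dz": 0,"az": 0,"ax": 0,"ay": 0,"hand": 0.0},{"dx": 0,"dy": 0,"dz": 0,"az": 0,"ax": 0,"ay": 0,"hand": 0.0},{"dx": 0,"dy": 0,"dz": 0,"az": 0,"ax": 0,"ay": 0,"hand": 0.0}]'

```text
t: 9.3
ee_pos: [485.0, -222.7, 11.1]
orientation: [0.719, 0.695, 0.001, 0.001]
ft_force: [0.6, 2.3, 7.2]
opening: 21.0
finger_force: 60.0
```

Call:
send_rows --deltas '[{"dx": 0,"dy": 0,"dz": 0,"az": 0,"ax": 0,"ay": 0,"hand": 0},{"dx": 0,"dy": 0,"dz": -0.01,"az": 0,"ax": 0,"ay": 0,"hand": 0.0},{"dx": 0,"dy": 0,"dz": -0.03,"az": 0,"ax": 0,"ay": 0,"hand": 0.0},{"dx": 0,"dy": 0,"dz": -0.04,"az": 0,"ax": 0,"ay": 0,"hand": 0.0},{"dx": 0,"dy": 0,"dz": -0.04,"az": 0,"ax": 0,"ay": 0,"hand": 0.0}]'

```text
t: 9.8
ee_pos: [483.5, -222.3, 131.6]
orientation: [0.719, 0.695, -0.0, -0.0]
ft_force: [0.7, -0.2, -1.2]
opening: 21.5
finger_force: 59.0
```

Call:
send_rows --deltas '[{"dx": 0,"dy": 0,"dz": -0.02,"az": -0.07,"ax": 0,"ay": 0,"hand": 0},{"dx": 0,"dy": 0,"dz": 0,"az": 0,"ax": 0,"ay": 0,"hand": 0.0}]'

```text
t: 10.0
ee_pos: [485.9, -223.4, 153.8]
orientation: [0.694, 0.72, 0.001, 0.003]
ft_force: [0.5, 0.2, -1.0]
opening: 21.2
finger_force: 59.0
```

Call:
send_rows --deltas '[{"dx": 0.0421,"dy": 0.0118,"dz": 0,"az": 0,"ax": 0,"ay": 0,"hand": 0},{"dx": 0.0421,"dy": 0.0118,"dz": 0,"az": 0,"ax": 0,"ay": 0,"hand": 0},{"dx": 0.0421,"dy": 0.0118,"dz": 0,"az": 0,"ax": 0,"ay": 0,"hand": 0},{"dx": 0.0421,"dy": 0.0118,"dz": 0,"az": 0,"ax": 0,"ay": 0,"hand": 0},{"dx": 0.0421,"dy": 0.0118,"dz": 0,"az": 0,"ax": 0,"ay": 0,"hand": 0}]'

```text
t: 10.5
ee_pos: [534.8, -8.3, 149.2]
orientation: [0.695, 0.719, -0.0, -0.0]
ft_force: [0.3, -0.3, -0.7]
opening: 21.4
finger_force: 59.0
```

Call:
send_rows --deltas '[{"dx": 0.0421,"dy": 0.0118,"dz": 0,"az": 0,"ax": 0,"ay": 0,"hand": 0},{"dx": 0.0421,"dy": 0.0118,"dz": 0,"az": 0,"ax": 0,"ay": 0,"hand": 0},{"dx": 0.0421,"dy": 0.0118,"dz": 0,"az": 0,"ax": 0,"ay": 0,"hand": 0},{"dx": 0.0421,"dy": 0.0118,"dz": 0,"az": 0,"ax": 0,"ay": 0,"hand": 0},{"dx": 0.0421,"dy": 0.0118,"dz": 0,"az": 0,"ax": 0,"ay": 0,"hand": 0}]'

```text
t: 11.0
ee_pos: [586.3, 204.1, 148.9]
orientation: [0.695, 0.719, -0.001, -0.0]
ft_force: [0.8, -0.2, -1.4]
opening: 21.4
finger_force: 59.0
```

Call:
send_rows --deltas '[{"dx": 0,"dy": 0,"dz": 0.03,"az": 0,"ax": 0,"ay": 0,"hand": 0},{"dx": 0,"dy": 0,"dz": 0.03,"az": 0,"ax": 0,"ay": 0,"hand": 0},{"dx": 0,"dy": 0,"dz": 0.03,"az": 0,"ax": 0,"ay": 0,"hand": 0},{"dx": 0,"dy": 0,"dz": 0,"az": 0,"ax": 0,"ay": 0,"hand": 0},{"dx": 0,"dy": 0,"dz": 0,"az": 0,"ax": 0,"ay": 0,"hand": 0}]'

```text
t: 11.5
ee_pos: [586.2, 202.3, 59.4]
orientation: [0.695, 0.719, -0.001, -0.0]
ft_force: [0.4, 0.0, 0.2]
opening: 21.1
finger_force: 58.9
```

Call:
send_rows --deltas '[{"dx": 0,"dy": 0,"dz": 0.015,"az": 0,"ax": 0,"ay": 0,"hand": 0},{"dx": 0,"dy": 0,"dz": 0.015,"az": 0,"ax": 0,"ay": 0,"hand": 0},{"dx": 0,"dy": 0,"dz": 0.01,"az": 0,"ax": 0,"ay": 0,"hand": 0},{"dx": 0,"dy": 0,"dz": 0.003,"az": 0,"ax": 0,"ay": 0,"hand": 0},{"dx": 0,"dy": 0,"dz": 0.002,"az": 0,"ax": 0,"ay": 0,"hand": 0}]'

```text
t: 12.0
ee_pos: [586.0, 202.2, 15.1]
orientation: [0.694, 0.72, -0.001, -0.0]
ft_force: [-9.4, -3.9, 27.3]
opening: 20.9
finger_force: 62.4
```

Call:
send_rows --deltas '[{"dx": 0,"dy": 0,"dz": 0,"az": 0,"ax": 0,"ay": 0,"hand": 0},{"dx": 0,"dy": 0,"dz": 0,"az": 0,"ax": 0,"ay": 0,"hand": 0}]'

```text
t: 12.2
ee_pos: [586.5, 202.4, 15.2]
orientation: [0.694, 0.72, -0.0, -0.0]
ft_force: [-3.8, -1.7, 4.9]
opening: 21.3
finger_force: 59.7
```

Call:
send_rows --deltas '[{"dx": 0,"dy": 0,"dz": 0,"az": 0,"ax": 0,"ay": 0,"hand": 0.3},{"dx": 0,"dy": 0,"dz": 0.0,"az": 0,"ax": 0,"ay": 0,"hand": 0.4},{"dx": 0,"dy": 0,"dz": 0.0,"az": 0,"ax": 0,"ay": 0,"hand": 0.46},{"dx": 0,"dy": 0,"dz": 0.0,"az": 0,"ax": 0,"ay": 0,"hand": 0.46},{"dx": 0,"dy": 0,"dz": -0.01,"az": 0,"ax": 0,"ay": 0,"hand": 0.46}]'

```text
t: 12.7
ee_pos: [585.9, 202.3, 23.9]
orientation: [0.694, 0.72, -0.001, -0.001]
ft_force: [0.5, 0.1, 0.0]
opening: 39.0
finger_force: 0.0
```

Call:
send_rows --deltas '[{"dx": 0,"dy": 0,"dz": -0.03,"az": 0,"ax": 0,"ay": 0,"hand": 0.46},{"dx": 0,"dy": 0,"dz": -0.04,"az": 0,"ax": 0,"ay": 0,"hand": 0.46},{"dx": 0,"dy": 0,"dz": -0.04,"az": 0,"ax": 0,"ay": 0,"hand": 0.5},{"dx": 0,"dy": 0,"dz": -0.01,"az": 0.035,"ax": 0,"ay": 0,"hand": 0.7},{"dx": 0,"dy": 0,"dz": 0,"az": 0,"ax": 0,"ay": 0,"hand": 0.7}]'

```text
t: 13.2
ee_pos: [588.3, 203.1, 148.0]
orientation: [0.707, 0.707, 0.002, 0.001]
ft_force: [-0.0, -0.6, -0.5]
opening: 59.5
finger_force: 0.0
```

Call:
send_rows --deltas '[{"dx": 0,"dy": 0,"dz": 0,"az": 0,"ax": 0,"ay": 0,"hand": 0.7},{"dx": 0,"dy": 0,"dz": 0,"az": 0,"ax": 0,"ay": 0,"hand": 0.7}]'

```text
t: 13.4
ee_pos: [585.9, 202.3, 143.6]
orientation: [0.706, 0.708, -0.001, -0.0]
ft_force: [-0.5, -0.3, -0.1]
opening: 60.0
finger_force: 0.0
```

Call:
send_rows --deltas '[{"dx": -0.0237,"dy": -0.022,"dz": 0,"az": 0,"ax": 0,"ay": 0,"hand": 0.7},{"dx": -0.0237,"dy": -0.022,"dz": 0,"az": 0,"ax": 0,"ay": 0,"hand": 0.7},{"dx": -0.0237,"dy": -0.022,"dz": 0,"az": 0,"ax": 0,"ay": 0,"hand": 0.7},{"dx": -0.0237,"dy": -0.022,"dz": 0,"az": 0,"ax": 0,"ay": 0,"hand": 0.7},{"dx": -0.0237,"dy": -0.022,"dz": 0,"az": 0,"ax": 0,"ay": 0,"hand": 0.7}]'

```text
t: 13.9
ee_pos: [475.1, 83.0, 143.5]
orientation: [0.706, 0.708, -0.001, -0.001]
ft_force: [-0.5, -0.6, 0.4]
opening: 59.7
finger_force: 0.0
```

Call:
send_rows --deltas '[{"dx": 0,"dy": 0,"dz": 0,"az": 0,"ax": 0,"ay": 0,"hand": 0.8},{"dx": 0,"dy": 0,"dz": 0,"az": 0,"ax": 0,"ay": 0,"hand": 0.8}]'

```text
t: 14.1
ee_pos: [476.5, 83.7, 144.2]
orientation: [0.707, 0.707, -0.0, -0.0]
ft_force: [0.9, 0.6, 0.1]
opening: 68.6
finger_force: 0.0
```

```bash
python3 - <<'E'
from h import *
t=arm.snapshot("top");s=arm.snapshot("side")
a=cv2.resize(t[135:230,160:290],None,fx=3,fy=3,interpolation=cv2.INTER_CUBIC)
b=cv2.resize(s[130:265,150:300],None,fx=2.6,fy=2.6,interpolation=cv2.INTER_CUBIC)
o=np.zeros((max(a.shape[0],b.shape[0]),a.shape[1]+b.shape[1],3),np.uint8);o[:a.shape[0],:a.shape[1]]=a;o[:b.shape[0],a.shape[1]:]=b
cv2.imwrite("pics/g3.png",o[:,:,::-1]);print(arm.observe()["ee_pos"])
E
```

```text
[477.6  84.4 144.5]
```

View pics/g3.png

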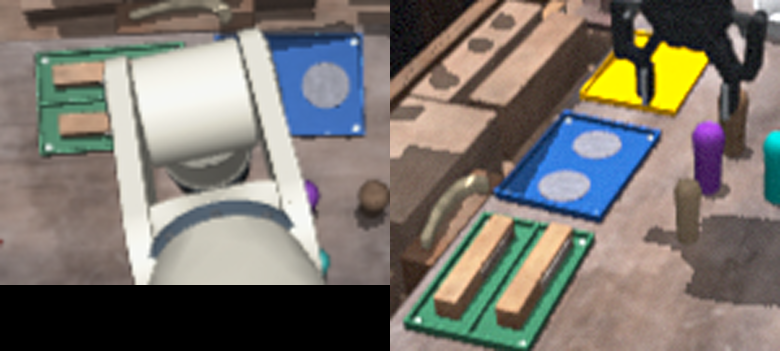

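Both dogs lie flat, one on each side of the rib. Gripper is above handle_1 at crop (687,210). Descending to grasp it.

Call:
send_rows --deltas '[{"dx": 0,"dy": 0,"dz": 0.035,"az": 0,"ax": 0,"ay": 0,"hand": 0.8},{"dx": 0,"dy": 0,"dz": 0.035,"az": 0,"ax": 0,"ay": 0,"hand": 0.8},{"dx": 0,"dy": 0,"dz": 0.03,"az": 0,"ax": 0,"ay": 0,"hand": 0.8},{"dx": 0,"dy": 0,"dz": 0.015,"az": 0,"ax": 0,"ay": 0,"hand": 0.8},{"dx": 0,"dy": 0,"dz": 0.007,"az": 0,"ax": 0,"ay": 0,"hand": 0.8}]'

```text
t: 14.7
ee_pos: [476.5, 84.5, 20.8]
orientation: [0.706, 0.708, -0.001, -0.001]
ft_force: [0.0, -0.0, 0.1]
opening: 68.1
finger_force: 0.0
```

Call:
send_rows --deltas '[{"dx": 0,"dy": 0,"dz": 0,"az": 0,"ax": 0,"ay": 0,"hand": 0.6},{"dx": 0,"dy": 0,"dz": 0,"az": 0,"ax": 0,"ay": 0,"hand": 0.5},{"dx": 0,"dy": 0,"dz": 0,"az": 0,"ax": 0,"ay": 0,"hand": 0.42},{"dx": 0,"dy": 0,"dz": 0,"az": 0,"ax": 0,"ay": 0,"hand": 0.36},{"dx": 0,"dy": 0,"dz": 0,"az": 0,"ax": 0,"ay": 0,"hand": 0.32}]'

```text
t: 15.2
ee_pos: [477.4, 84.1, 23.4]
orientation: [0.707, 0.707, 0.0, 0.0]
ft_force: [-1.0, -0.3, -0.1]
opening: 27.1
finger_force: 0.0
```

Call:
send_rows --deltas '[{"dx": 0,"dy": 0,"dz": 0,"az": 0,"ax": 0,"ay": 0,"hand": 0.28},{"dx": 0,"dy": 0,"dz": 0,"az": 0,"ax": 0,"ay": 0,"hand": 0.24},{"dx": 0,"dy": 0,"dz": 0,"az": 0,"ax": 0,"ay": 0,"hand": 0.2},{"dx": 0,"dy": 0,"dz": 0,"az": 0,"ax": 0,"ay": 0,"hand": 0.0},{"dx": 0,"dy": 0,"dz": 0,"az": 0,"ax": 0,"ay": 0,"hand": 0.0}]'

```text
t: 15.7
ee_pos: [477.2, 84.0, 23.5]
orientation: [0.707, 0.707, 0.0, 0.0]
ft_force: [-1.4, -0.2, 6.6]
opening: 25.1
finger_force: 58.3
```

Call:
send_rows --deltas '[{"dx": 0,"dy": 0,"dz": 0,"az": 0,"ax": 0,"ay": 0,"hand": 0},{"dx": 0,"dy": 0,"dz": -0.005,"az": 0,"ax": 0,"ay": 0,"hand": 0.0},{"dx": 0,"dy": 0,"dz": -0.015,"az": 0,"ax": 0,"ay": 0,"hand": 0.0},{"dx": 0,"dy": 0,"dz": -0.02,"az": 0,"ax": 0,"ay": 0,"hand": 0.0},{"dx": 0,"dy": 0,"dz": 0,"az": 0,"ax": 0,"ay": 0,"hand": 0.0}]'

```text
t: 16.2
ee_pos: [478.5, 84.2, 64.9]
orientation: [0.707, 0.707, 0.002, 0.001]
ft_force: [0.6, 0.4, -0.8]
opening: 25.1
finger_force: 58.8
```

```bash
python3 - <<'E'
from h import *
s=arm.snapshot("side")
b=cv2.resize(s[130:265,150:330],None,fx=3.5,fy=3.5,interpolation=cv2.INTER_CUBIC)
cv2.imwrite("pics/g4.png",b[:,:,::-1]);print(arm.observe()["ee_pos"])
E
```

```text
[477.9  84.1  63.9]
```

View pics/g4.png

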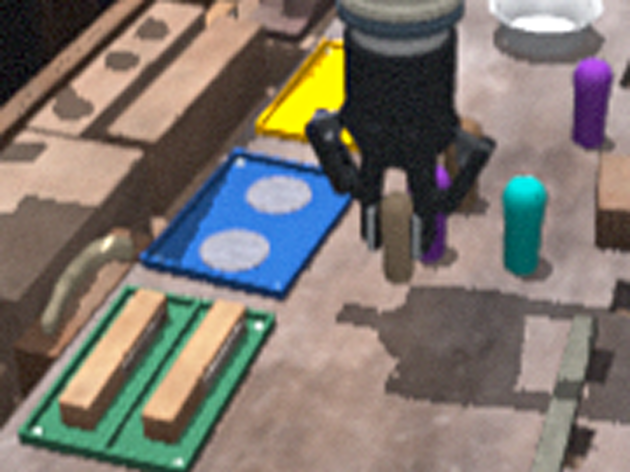

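handle_1 is held upright. Checking the pad centres from the side view, crop (235,249) and (278,195).

```bash
python3 - <<'E'
from h import *
for u,v in((150+235/3.5,130+249/3.5),(150+278/3.5,130+195/3.5)):print(ray("side",u,v,5))
s=cv2.cvtColor(cv2.imread("pics/side0.png"),cv2.COLOR_BGR2HSV)
m=roi((s[:,:,1]<90).astype(np.uint8),176,212,200,246)
n,l,st,c=cv2.connectedComponentsWithStats(m)
for i in range(1,n):
    if st[i,4]>60: print("pad",st[i],ray("side",*c[i],5))
E
```

```text
[623.7  46.9   5. ]
[620.7 -34.5   5. ]
pad [200 176  14  15  91] [698.  -32.5   5. ]
pad [220 180  19  11 154] [622.2 -36.8   5. ]
pad [233 195  13  17 118] [554.5  44.5   5. ]
pad [207 196  20  12 183] [625.3  47.    5. ]
```

Call:
send_rows --deltas '[{"dx": -0.0075,"dy": 0.0295,"dz": 0,"az": 0,"ax": 0,"ay": 0,"hand": 0},{"dx": -0.0075,"dy": 0.0295,"dz": 0,"az": 0,"ax": 0,"ay": 0,"hand": 0.0},{"dx": -0.0075,"dy": 0.0295,"dz": 0,"az": 0,"ax": 0,"ay": 0,"hand": 0.0},{"dx": -0.0075,"dy": 0.0295,"dz": 0,"az": 0,"ax": 0,"ay": 0,"hand": 0.0},{"dx": -0.0075,"dy": 0.0295,"dz": 0,"az": 0,"ax": 0,"ay": 0,"hand": 0.0}]'

```text
t: 16.75
ee_pos: [625.0, 46.2, 61.6]
orientation: [0.707, 0.707, -0.001, -0.0]
ft_force: [0.1, 0.9, 0.6]
opening: 24.9
finger_force: 58.9
```

Call:
send_rows --deltas '[{"dx": 0,"dy": 0,"dz": 0,"az": 0,"ax": 0,"ay": 0,"hand": 0},{"dx": 0,"dy": 0,"dz": 0.015,"az": 0,"ax": 0,"ay": 0,"hand": 0.0},{"dx": 0,"dy": 0,"dz": 0.012,"az": 0,"ax": 0,"ay": 0,"hand": 0.0},{"dx": 0,"dy": 0,"dz": 0.006,"az": 0,"ax": 0,"ay": 0,"hand": 0.0},{"dx": 0,"dy": 0,"dz": 0,"az": 0,"ax": 0,"ay": 0,"hand": 0.0}]'

```text
t: 17.25
ee_pos: [622.8, 46.8, 28.4]
orientation: [0.707, 0.708, -0.001, -0.001]
ft_force: [0.3, 0.4, 0.2]
opening: 24.9
finger_force: 59.0
```

Call:
send_rows --deltas '[{"dx": 0,"dy": 0,"dz": 0,"az": 0,"ax": 0,"ay": 0,"hand": 0},{"dx": 0,"dy": 0,"dz": 0,"az": 0,"ax": 0,"ay": 0,"hand": 0.0}]'

```text
t: 17.45
ee_pos: [624.0, 46.8, 29.5]
orientation: [0.707, 0.708, -0.0, -0.0]
ft_force: [0.3, -0.2, -0.2]
opening: 24.7
finger_force: 59.0
```

Call:
send_rows --deltas '[{"dx": 0,"dy": 0,"dz": 0.001,"az": 0,"ax": 0,"ay": 0,"hand": 0},{"dx": 0,"dy": 0,"dz": 0.0005,"az": 0,"ax": 0,"ay": 0,"hand": 0.0},{"dx": 0,"dy": 0,"dz": 0,"az": 0,"ax": 0,"ay": 0,"hand": 0.0}]'

```text
t: 17.75
ee_pos: [624.4, 46.7, 28.2]
orientation: [0.707, 0.707, -0.0, -0.0]
ft_force: [0.5, -0.2, -0.6]
opening: 25.1
finger_force: 59.0
```

Call:
send_rows --deltas '[{"dx": 0,"dy": 0,"dz": 0.001,"az": 0,"ax": 0,"ay": 0,"hand": 0},{"dx": 0,"dy": 0,"dz": 0,"az": 0,"ax": 0,"ay": 0,"hand": 0.0}]'

```text
t: 17.95
ee_pos: [624.6, 46.6, 27.6]
orientation: [0.707, 0.707, 0.0, 0.0]
ft_force: [-1.5, -0.8, 3.8]
opening: 25.0
finger_force: 59.4
```

Call:
send_rows --deltas '[{"dx": 0,"dy": 0,"dz": 0,"az": 0,"ax": 0,"ay": 0,"hand": 0.28},{"dx": 0,"dy": 0,"dz": 0,"az": 0,"ax": 0,"ay": 0,"hand": 0.31},{"dx": 0,"dy": 0,"dz": 0,"az": 0,"ax": 0,"ay": 0,"hand": 0.34},{"dx": 0,"dy": 0,"dz": 0,"az": 0,"ax": 0,"ay": 0,"hand": 0.42},{"dx": 0,"dy": 0,"dz": 0,"az": 0,"ax": 0,"ay": 0,"hand": 0.6}]'

```text
t: 18.45
ee_pos: [624.4, 46.6, 27.1]
orientation: [0.707, 0.707, -0.0, -0.0]
ft_force: [0.6, 0.1, -0.8]
opening: 49.1
finger_force: 0.0
```

Call:
send_rows --deltas '[{"dx": 0,"dy": 0,"dz": 0,"az": 0,"ax": 0,"ay": 0,"hand": 0.8},{"dx": 0,"dy": 0,"dz": -0.01,"az": 0,"ax": 0,"ay": 0,"hand": 0.8},{"dx": 0,"dy": 0,"dz": -0.03,"az": 0,"ax": 0,"ay": 0,"hand": 0.8},{"dx": 0,"dy": 0,"dz": -0.04,"az": 0,"ax": 0,"ay": 0,"hand": 0.8},{"dx": 0,"dy": 0,"dz": -0.04,"az": 0,"ax": 0,"ay": 0,"hand": 0.8}]'

```text
t: 18.95
ee_pos: [624.1, 46.6, 149.0]
orientation: [0.707, 0.707, -0.0, -0.0]
ft_force: [0.7, 0.1, -0.1]
opening: 68.4
finger_force: 0.0
```

Call:
send_rows --deltas '[{"dx": -0.0253,"dy": -0.0291,"dz": 0,"az": 0,"ax": 0,"ay": 0,"hand": 0.8},{"dx": -0.0253,"dy": -0.0291,"dz": 0,"az": 0,"ax": 0,"ay": 0,"hand": 0.8},{"dx": -0.0253,"dy": -0.0291,"dz": 0,"az": 0,"ax": 0,"ay": 0,"hand": 0.8},{"dx": -0.0253,"dy": -0.0291,"dz": 0,"az": 0,"ax": 0,"ay": 0,"hand": 0.8},{"dx": -0.0253,"dy": -0.0291,"dz": 0,"az": 0,"ax": 0,"ay": 0,"hand": 0.8}]'

```text
t: 19.45
ee_pos: [478.0, -80.8, 148.1]
orientation: [0.707, 0.708, 0.0, 0.0]
ft_force: [0.4, 0.0, -0.4]
opening: 68.2
finger_force: 0.0
```

Call:
send_rows --deltas '[{"dx": 0,"dy": 0,"dz": 0,"az": 0,"ax": 0,"ay": 0,"hand": 0.8},{"dx": 0,"dy": 0,"dz": 0,"az": 0,"ax": 0,"ay": 0,"hand": 0.8}]'

```text
t: 19.65
ee_pos: [479.3, -80.5, 148.2]
orientation: [0.707, 0.707, 0.001, 0.001]
ft_force: [-0.5, 0.4, 0.2]
opening: 68.4
finger_force: 0.0
```

```bash
python3 - <<'E'
from h import *
s=arm.snapshot("side");t=arm.snapshot("top")
b=cv2.resize(s[130:265,170:330],None,fx=3,fy=3,interpolation=cv2.INTER_CUBIC)
a=cv2.resize(t[135:230,210:310],None,fx=3,fy=3,interpolation=cv2.INTER_CUBIC)
o=np.zeros((max(a.shape[0],b.shape[0]),a.shape[1]+b.shape[1],3),np.uint8);o[:a.shape[0],:a.shape[1]]=a;o[:b.shape[0],a.shape[1]:]=b
cv2.imwrite("pics/g5.png",o[:,:,::-1]);print(arm.observe()["ee_pos"])
E
```

```text
[480.3 -79.8 147.9]
```

View pics/g5.png

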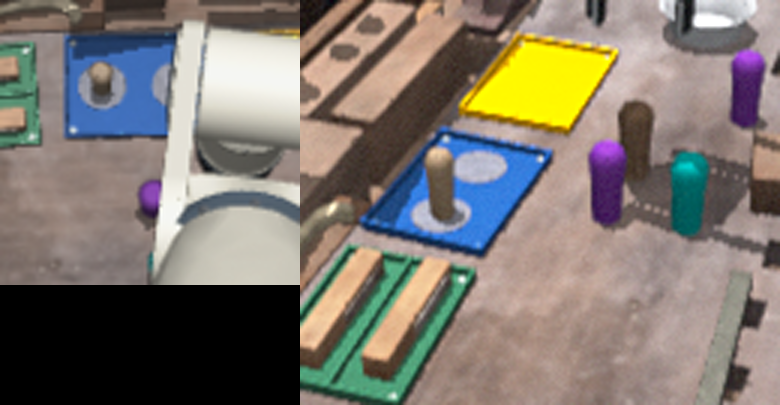

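handle_1 stands centred on its pad, at crop (440,215) with margin all round. The gripper is above the brown handle_2, crop (636,140). Now grasping it.

Call:
send_rows --deltas '[{"dx": 0,"dy": 0,"dz": 0.035,"az": 0,"ax": 0,"ay": 0,"hand": 0.85},{"dx": 0,"dy": 0,"dz": 0.035,"az": 0,"ax": 0,"ay": 0,"hand": 0.85},{"dx": 0,"dy": 0,"dz": 0.03,"az": 0,"ax": 0,"ay": 0,"hand": 0.85},{"dx": 0,"dy": 0,"dz": 0.015,"az": 0,"ax": 0,"ay": 0,"hand": 0.85},{"dx": 0,"dy": 0,"dz": 0.008,"az": 0,"ax": 0,"ay": 0,"hand": 0.85}]'

```text
t: 20.25
ee_pos: [479.2, -79.2, 22.7]
orientation: [0.706, 0.708, -0.001, -0.001]
ft_force: [-0.1, -0.2, 0.2]
opening: 72.7
finger_force: 0.0
```

Call:
send_rows --deltas '[{"dx": 0,"dy": 0,"dz": 0,"az": 0,"ax": 0,"ay": 0,"hand": 0.65},{"dx": 0,"dy": 0,"dz": 0,"az": 0,"ax": 0,"ay": 0,"hand": 0.55},{"dx": 0,"dy": 0,"dz": 0,"az": 0,"ax": 0,"ay": 0,"hand": 0.5},{"dx": 0,"dy": 0,"dz": 0,"az": 0,"ax": 0,"ay": 0,"hand": 0.46},{"dx": 0,"dy": 0,"dz": 0,"az": 0,"ax": 0,"ay": 0,"hand": 0.42}]'

```text
t: 20.75
ee_pos: [479.5, -80.1, 24.9]
orientation: [0.707, 0.707, 0.0, 0.001]
ft_force: [0.0, -0.3, 0.3]
opening: 35.8
finger_force: 0.0
```

Call:
send_rows --deltas '[{"dx": 0,"dy": 0,"dz": 0,"az": 0,"ax": 0,"ay": 0,"hand": 0.38},{"dx": 0,"dy": 0,"dz": 0,"az": 0,"ax": 0,"ay": 0,"hand": 0.34},{"dx": 0,"dy": 0,"dz": 0,"az": 0,"ax": 0,"ay": 0,"hand": 0.3},{"dx": 0,"dy": 0,"dz": 0,"az": 0,"ax": 0,"ay": 0,"hand": 0.1},{"dx": 0,"dy": 0,"dz": 0,"az": 0,"ax": 0,"ay": 0,"hand": 0.0}]'

```text
t: 21.25
ee_pos: [479.7, -80.2, 25.0]
orientation: [0.707, 0.707, 0.0, 0.001]
ft_force: [-0.9, -0.5, 9.9]
opening: 32.1
finger_force: 58.1
```

Call:
send_rows --deltas '[{"dx": 0,"dy": 0,"dz": 0,"az": 0,"ax": 0,"ay": 0,"hand": 0},{"dx": 0,"dy": 0,"dz": -0.005,"az": 0,"ax": 0,"ay": 0,"hand": 0.0},{"dx": 0,"dy": 0,"dz": -0.015,"az": 0,"ax": 0,"ay": 0,"hand": 0.0},{"dx": 0,"dy": 0,"dz": -0.02,"az": 0,"ax": 0,"ay": 0,"hand": 0.0},{"dx": 0,"dy": 0,"dz": 0,"az": 0,"ax": 0,"ay": 0,"hand": 0.0}]'

```text
t: 21.75
ee_pos: [480.5, -80.3, 66.3]
orientation: [0.707, 0.707, 0.001, 0.001]
ft_force: [1.0, -0.4, -1.0]
opening: 31.8
finger_force: 59.4
```

```bash
python3 - <<'E'
from h import *
s=arm.snapshot("side")
b=cv2.resize(s[100:235,170:330],None,fx=3.5,fy=3.5,interpolation=cv2.INTER_CUBIC)
cv2.imwrite("pics/g6.png",b[:,:,::-1]);print(arm.observe()["ee_pos"])
E
```

```text
[479.9 -80.2  65.2]
```

View pics/g6.png

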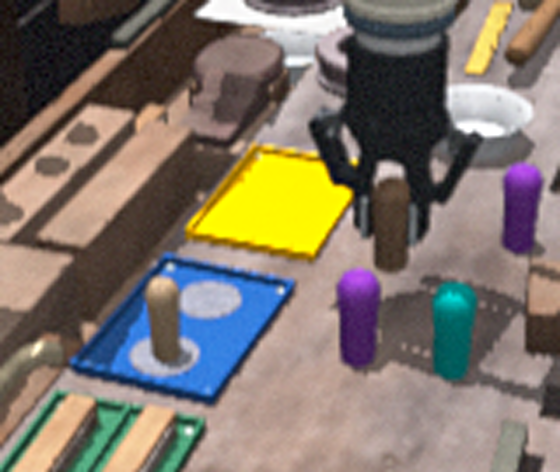

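Call:
send_rows --deltas '[{"dx": 0.0086,"dy": 0.0285,"dz": 0,"az": 0,"ax": 0,"ay": 0,"hand": 0},{"dx": 0.0086,"dy": 0.0285,"dz": 0,"az": 0,"ax": 0,"ay": 0,"hand": 0.0},{"dx": 0.0086,"dy": 0.0285,"dz": 0,"az": 0,"ax": 0,"ay": 0,"hand": 0.0},{"dx": 0.0086,"dy": 0.0285,"dz": 0,"az": 0,"ax": 0,"ay": 0,"hand": 0.0},{"dx": 0.0086,"dy": 0.0285,"dz": 0,"az": 0,"ax": 0,"ay": 0,"hand": 0.0}]'

```text
t: 22.3
ee_pos: [621.9, -36.4, 63.0]
orientation: [0.707, 0.707, -0.001, -0.001]
ft_force: [-0.0, -0.7, -0.1]
opening: 31.9
finger_force: 59.4
```

Call:
send_rows --deltas '[{"dx": 0,"dy": 0,"dz": 0,"az": 0,"ax": 0,"ay": 0,"hand": 0},{"dx": 0,"dy": 0,"dz": 0.015,"az": 0,"ax": 0,"ay": 0,"hand": 0.0},{"dx": 0,"dy": 0,"dz": 0.012,"az": 0,"ax": 0,"ay": 0,"hand": 0.0},{"dx": 0,"dy": 0,"dz": 0.006,"az": 0,"ax": 0,"ay": 0,"hand": 0.0},{"dx": 0,"dy": 0,"dz": 0,"az": 0,"ax": 0,"ay": 0,"hand": 0.0}]'

```text
t: 22.8
ee_pos: [620.0, -37.2, 29.9]
orientation: [0.707, 0.707, -0.001, -0.001]
ft_force: [-0.4, 0.3, -0.6]
opening: 31.8
finger_force: 59.8
```

Call:
send_rows --deltas '[{"dx": 0,"dy": 0,"dz": 0.001,"az": 0,"ax": 0,"ay": 0,"hand": 0},{"dx": 0,"dy": 0,"dz": 0.0005,"az": 0,"ax": 0,"ay": 0,"hand": 0.0},{"dx": 0,"dy": 0,"dz": 0,"az": 0,"ax": 0,"ay": 0,"hand": 0.0}]'

```text
t: 23.1
ee_pos: [621.3, -37.0, 29.6]
orientation: [0.707, 0.707, -0.0, -0.0]
ft_force: [0.2, 0.2, -1.3]
opening: 31.8
finger_force: 59.8
```

Call:
send_rows --deltas '[{"dx": 0,"dy": 0,"dz": 0.0007,"az": 0,"ax": 0,"ay": 0,"hand": 0},{"dx": 0,"dy": 0,"dz": 0,"az": 0,"ax": 0,"ay": 0,"hand": 0.0},{"dx": 0,"dy": 0,"dz": 0,"az": 0,"ax": 0,"ay": 0,"hand": 0.0}]'

```text
t: 23.4
ee_pos: [621.6, -36.9, 29.2]
orientation: [0.707, 0.707, 0.0, 0.0]
ft_force: [-0.6, 0.9, 0.3]
opening: 31.6
finger_force: 59.8
```

Call:
send_rows --deltas '[{"dx": 0,"dy": 0,"dz": 0.0005,"az": 0,"ax": 0,"ay": 0,"hand": 0},{"dx": 0,"dy": 0,"dz": 0,"az": 0,"ax": 0,"ay": 0,"hand": 0.0}]'

```text
t: 23.6
ee_pos: [621.7, -36.9, 29.1]
orientation: [0.707, 0.708, 0.0, 0.0]
ft_force: [-1.6, -0.7, 5.7]
opening: 32.0
finger_force: 59.9
```

Call:
send_rows --deltas '[{"dx": 0,"dy": 0,"dz": 0,"az": 0,"ax": 0,"ay": 0,"hand": 0.36},{"dx": 0,"dy": 0,"dz": 0,"az": 0,"ax": 0,"ay": 0,"hand": 0.39},{"dx": 0,"dy": 0,"dz": 0,"az": 0,"ax": 0,"ay": 0,"hand": 0.43},{"dx": 0,"dy": 0,"dz": 0,"az": 0,"ax": 0,"ay": 0,"hand": 0.5},{"dx": 0,"dy": 0,"dz": 0,"az": 0,"ax": 0,"ay": 0,"hand": 0.65}]'

```text
t: 24.1
ee_pos: [621.5, -36.9, 28.4]
orientation: [0.707, 0.707, -0.0, -0.0]
ft_force: [0.4, -0.1, -0.2]
opening: 54.7
finger_force: 0.0
```

Call:
send_rows --deltas '[{"dx": 0,"dy": 0,"dz": 0,"az": 0,"ax": 0,"ay": 0,"hand": 0.85},{"dx": 0,"dy": 0,"dz": -0.01,"az": 0,"ax": 0,"ay": 0,"hand": 0.85},{"dx": 0,"dy": 0,"dz": -0.03,"az": 0,"ax": 0,"ay": 0,"hand": 0.85},{"dx": 0,"dy": 0,"dz": -0.04,"az": 0,"ax": 0,"ay": 0,"hand": 0.85},{"dx": 0,"dy": 0,"dz": -0.04,"az": 0,"ax": 0,"ay": 0,"hand": 0.8}]'

```text
t: 24.6
ee_pos: [621.2, -36.8, 150.2]
orientation: [0.707, 0.707, -0.0, -0.0]
ft_force: [0.3, -0.6, 1.0]
opening: 68.4
finger_force: 0.0
```

Call:
send_rows --deltas '[{"dx": 0,"dy": 0,"dz": 0,"az": 0,"ax": 0,"ay": 0,"hand": 0.6},{"dx": 0,"dy": 0,"dz": 0,"az": 0,"ax": 0,"ay": 0,"hand": 0.5}]'

```text
t: 24.8
ee_pos: [622.3, -36.9, 150.3]
orientation: [0.707, 0.707, 0.001, 0.001]
ft_force: [0.2, 0.3, -1.6]
opening: 43.0
finger_force: 0.0
```

Call:
send_rows --deltas '[{"dx": 0.04335,"dy": -0.0146,"dz": 0,"az": 0,"ax": 0,"ay": 0,"hand": 0.5},{"dx": 0.04335,"dy": -0.0146,"dz": 0,"az": 0,"ax": 0,"ay": 0,"hand": 0.5},{"dx": 0.04335,"dy": -0.0146,"dz": 0,"az": 0,"ax": 0,"ay": 0,"hand": 0.5},{"dx": 0.04335,"dy": -0.0146,"dz": 0,"az": 0,"ax": 0,"ay": 0,"hand": 0.5},{"dx": 0.04335,"dy": -0.0146,"dz": 0,"az": 0,"ax": 0,"ay": 0,"hand": 0.5}]'

```text
t: 25.3
ee_pos: [546.6, 181.0, 147.3]
orientation: [0.707, 0.707, -0.001, -0.001]
ft_force: [0.8, 0.2, -0.2]
opening: 42.9
finger_force: 0.0
```

Call:
send_rows --deltas '[{"dx": 0.04335,"dy": -0.0146,"dz": 0,"az": 0,"ax": 0,"ay": 0,"hand": 0.5},{"dx": 0.04335,"dy": -0.0146,"dz": 0,"az": 0,"ax": 0,"ay": 0,"hand": 0.5},{"dx": 0.04335,"dy": -0.0146,"dz": 0,"az": 0,"ax": 0,"ay": 0,"hand": 0.5},{"dx": 0.04335,"dy": -0.0146,"dz": 0,"az": 0,"ax": 0,"ay": 0,"hand": 0.5},{"dx": 0.04335,"dy": -0.0146,"dz": 0,"az": 0,"ax": 0,"ay": 0,"hand": 0.5}]'

```text
t: 25.8
ee_pos: [473.4, 397.5, 147.2]
orientation: [0.707, 0.707, -0.001, -0.0]
ft_force: [-0.1, -0.4, -0.1]
opening: 42.2
finger_force: 0.0
```

Call:
send_rows --deltas '[{"dx": 0,"dy": 0,"dz": 0,"az": 0.1325,"ax": 0,"ay": 0,"hand": 0.5},{"dx": 0,"dy": 0,"dz": 0,"az": 0.1325,"ax": 0,"ay": 0,"hand": 0.5},{"dx": 0,"dy": 0,"dz": 0.04,"az": 0,"ax": 0,"ay": 0,"hand": 0.5},{"dx": 0,"dy": 0,"dz": 0.04,"az": 0,"ax": 0,"ay": 0,"hand": 0.5},{"dx": 0,"dy": 0,"dz": 0.02,"az": 0,"ax": 0,"ay": 0,"hand": 0.5}]'

```text
t: 26.3
ee_pos: [472.6, 394.5, 44.2]
orientation: [0.794, 0.608, -0.003, 0.0]
ft_force: [-0.0, -1.2, -0.4]
opening: 42.9
finger_force: 0.0
```

Call:
send_rows --deltas '[{"dx": 0,"dy": 0,"dz": 0,"az": 0,"ax": 0,"ay": 0,"hand": 0.5},{"dx": 0,"dy": 0,"dz": 0,"az": 0,"ax": 0,"ay": 0,"hand": 0.5}]'

```text
t: 26.5
ee_pos: [474.7, 396.1, 48.0]
orientation: [0.794, 0.608, -0.001, 0.0]
ft_force: [0.1, 0.4, -0.5]
opening: 42.9
finger_force: 0.0
```

```bash
python3 - <<'E'
from h import *
s=arm.snapshot("side");t=arm.snapshot("top")
b=cv2.resize(s[130:355,150:330],None,fx=2.3,fy=2.3,interpolation=cv2.INTER_CUBIC)
a=cv2.resize(t[135:230,220:340],None,fx=3,fy=3,interpolation=cv2.INTER_CUBIC)
o=np.zeros((max(a.shape[0],b.shape[0]),a.shape[1]+b.shape[1],3),np.uint8);o[:a.shape[0],:a.shape[1]]=a;o[:b.shape[0],a.shape[1]:]=b
cv2.imwrite("pics/g7.png",o[:,:,::-1]);print(o.shape,arm.observe()["ee_pos"],arm.observe()["orientation"]*1000)
E
```

```text
(518, 774, 3) [475.7 397.   49.6] [794.  607.9   0.8  -0. ]
```

View pics/g7.png

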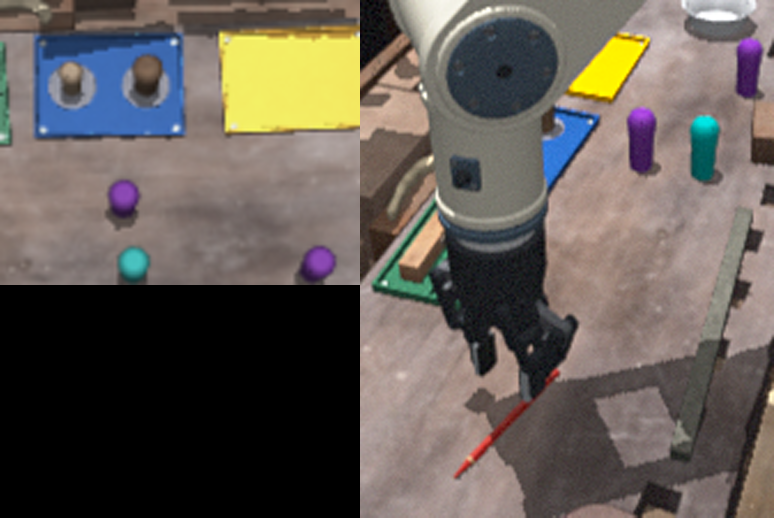

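Both handles stand on their pads, top crop (70,80) and (147,78). The pencil is under the gripper, side crop (455,475) to (558,375).

Call:
send_rows --deltas '[{"dx": 0,"dy": 0,"dz": 0.02,"az": 0,"ax": 0,"ay": 0,"hand": 0.5},{"dx": 0,"dy": 0,"dz": 0.015,"az": 0,"ax": 0,"ay": 0,"hand": 0.5},{"dx": 0,"dy": 0,"dz": 0.008,"az": 0,"ax": 0,"ay": 0,"hand": 0.5},{"dx": 0,"dy": 0,"dz": 0,"az": 0,"ax": 0,"ay": 0,"hand": 0.4},{"dx": 0,"dy": 0,"dz": 0,"az": 0,"ax": 0,"ay": 0,"hand": 0.4}]'

```text
t: 27.1
ee_pos: [475.2, 396.6, 5.9]
orientation: [0.794, 0.608, 0.0, -0.0]
ft_force: [0.2, 0.1, 0.3]
opening: 34.2
finger_force: 0.0
```

Call:
send_rows --deltas '[{"dx": 0,"dy": 0,"dz": 0,"az": 0,"ax": 0,"ay": 0,"hand": 0.4},{"dx": 0,"dy": 0,"dz": 0,"az": 0,"ax": 0,"ay": 0,"hand": 0.4}]'

```text
t: 27.3
ee_pos: [475.5, 396.8, 6.2]
orientation: [0.794, 0.608, 0.0, -0.0]
ft_force: [-0.7, 0.3, 0.2]
opening: 34.0
finger_force: 0.0
```

Call:
send_rows --deltas '[{"dx": 0,"dy": 0,"dz": 0.004,"az": 0,"ax": 0,"ay": 0,"hand": 0.4},{"dx": 0,"dy": 0,"dz": 0,"az": 0,"ax": 0,"ay": 0,"hand": 0.3},{"dx": 0,"dy": 0,"dz": 0,"az": 0,"ax": 0,"ay": 0,"hand": 0.2},{"dx": 0,"dy": 0,"dz": 0,"az": 0,"ax": 0,"ay": 0,"hand": 0.1},{"dx": 0,"dy": 0,"dz": 0,"az": 0,"ax": 0,"ay": 0,"hand": 0}]'

```text
t: 27.8
ee_pos: [475.2, 396.5, 1.7]
orientation: [0.794, 0.608, 0.0, 0.0]
ft_force: [-0.3, -0.9, 2.7]
opening: 5.2
finger_force: 58.8
```

Call:
send_rows --deltas '[{"dx": 0,"dy": 0,"dz": 0,"az": 0,"ax": 0,"ay": 0,"hand": 0},{"dx": 0,"dy": 0,"dz": 0,"az": 0,"ax": 0,"ay": 0,"hand": 0},{"dx": 0,"dy": 0,"dz": 0,"az": 0,"ax": 0,"ay": 0,"hand": 0}]'

```text
t: 28.1
ee_pos: [475.1, 396.5, 1.7]
orientation: [0.794, 0.608, 0.0, 0.0]
ft_force: [-0.4, -0.7, 2.7]
opening: 5.4
finger_force: 58.9
```

Call:
send_rows --deltas '[{"dx": 0,"dy": 0,"dz": -0.01,"az": 0,"ax": 0,"ay": 0,"hand": 0},{"dx": 0,"dy": 0,"dz": -0.03,"az": 0,"ax": 0,"ay": 0,"hand": 0},{"dx": 0,"dy": 0,"dz": -0.04,"az": 0,"ax": 0,"ay": 0,"hand": 0},{"dx": 0,"dy": 0,"dz": -0.04,"az": 0,"ax": 0,"ay": 0,"hand": 0},{"dx": 0,"dy": 0,"dz": -0.03,"az": 0,"ax": 0,"ay": 0,"hand": 0}]'

```text
t: 28.6
ee_pos: [475.6, 396.9, 154.8]
orientation: [0.794, 0.608, 0.001, -0.0]
ft_force: [-0.1, 0.2, -0.5]
opening: 5.1
finger_force: 58.8
```

Call:
send_rows --deltas '[{"dx": 0,"dy": 0,"dz": 0,"az": -0.1415,"ax": 0,"ay": 0,"hand": 0},{"dx": 0,"dy": 0,"dz": 0,"az": -0.1415,"ax": 0,"ay": 0,"hand": 0},{"dx": 0,"dy": 0,"dz": 0,"az": 0,"ax": 0,"ay": 0,"hand": 0},{"dx": 0,"dy": 0,"dz": 0,"az": 0,"ax": 0,"ay": 0,"hand": 0}]'

```text
t: 29.0
ee_pos: [475.0, 396.4, 151.8]
orientation: [0.702, 0.712, 0.0, -0.0]
ft_force: [0.2, 0.1, -0.5]
opening: 5.2
finger_force: 58.8
```

Call:
send_rows --deltas '[{"dx": -0.0406,"dy": 0.009,"dz": 0,"az": 0,"ax": 0,"ay": 0,"hand": 0},{"dx": -0.0406,"dy": 0.009,"dz": 0,"az": 0,"ax": 0,"ay": 0,"hand": 0},{"dx": -0.0406,"dy": 0.009,"dz": 0,"az": 0,"ax": 0,"ay": 0,"hand": 0},{"dx": -0.0406,"dy": 0.009,"dz": 0,"az": 0,"ax": 0,"ay": 0,"hand": 0},{"dx": -0.0406,"dy": 0.009,"dz": 0,"az": 0,"ax": 0,"ay": 0,"hand": 0}]'

```text
t: 29.5
ee_pos: [524.0, 192.8, 151.5]
orientation: [0.702, 0.712, -0.0, -0.0]
ft_force: [1.1, 1.1, 0.2]
opening: 5.3
finger_force: 58.8
```

Call:
send_rows --deltas '[{"dx": -0.0406,"dy": 0.009,"dz": 0,"az": 0,"ax": 0,"ay": 0,"hand": 0},{"dx": -0.0406,"dy": 0.009,"dz": 0,"az": 0,"ax": 0,"ay": 0,"hand": 0},{"dx": -0.0406,"dy": 0.009,"dz": 0,"az": 0,"ax": 0,"ay": 0,"hand": 0},{"dx": -0.0406,"dy": 0.009,"dz": 0,"az": 0,"ax": 0,"ay": 0,"hand": 0},{"dx": -0.0406,"dy": 0.009,"dz": 0,"az": 0,"ax": 0,"ay": 0,"hand": 0}]'

```text
t: 30.0
ee_pos: [572.9, -9.5, 151.5]
orientation: [0.702, 0.712, -0.0, -0.0]
ft_force: [-0.3, 0.4, 0.4]
opening: 5.0
finger_force: 58.8
```

Call:
send_rows --deltas '[{"dx": -0.0406,"dy": 0.009,"dz": 0,"az": 0,"ax": 0,"ay": 0,"hand": 0},{"dx": -0.0406,"dy": 0.009,"dz": 0,"az": 0,"ax": 0,"ay": 0,"hand": 0},{"dx": -0.0406,"dy": 0.009,"dz": 0,"az": 0,"ax": 0,"ay": 0,"hand": 0},{"dx": -0.0406,"dy": 0.009,"dz": 0,"az": 0,"ax": 0,"ay": 0,"hand": 0},{"dx": -0.0406,"dy": 0.009,"dz": 0,"az": 0,"ax": 0,"ay": 0,"hand": 0}]'

```text
t: 30.5
ee_pos: [621.7, -211.6, 151.4]
orientation: [0.702, 0.712, -0.0, -0.0]
ft_force: [1.7, 0.1, -1.1]
opening: 5.1
finger_force: 58.8
```

Call:
send_rows --deltas '[{"dx": 0,"dy": 0,"dz": 0.03,"az": 0,"ax": 0,"ay": 0,"hand": 0},{"dx": 0,"dy": 0,"dz": 0.04,"az": 0,"ax": 0,"ay": 0,"hand": 0},{"dx": 0,"dy": 0,"dz": 0.04,"az": 0,"ax": 0,"ay": 0,"hand": 0},{"dx": 0,"dy": 0,"dz": 0,"az": 0,"ax": 0,"ay": 0,"hand": 0},{"dx": 0,"dy": 0,"dz": 0,"az": 0,"ax": 0,"ay": 0,"hand": 0}]'

```text
t: 31.0
ee_pos: [621.4, -209.7, 41.5]
orientation: [0.701, 0.713, -0.0, -0.001]
ft_force: [1.1, -0.9, 0.5]
opening: 5.4
finger_force: 58.8
```

```bash
python3 - <<'E'
from h import *
s=arm.snapshot("side");print(arm.observe()["ee_pos"])
b=cv2.resize(s[110:220,170:330],None,fx=3,fy=3,interpolation=cv2.INTER_CUBIC)
cv2.imwrite("pics/g8.png",b[:,:,::-1])
E
```

```text
[ 622.6 -210.1   43. ]
```

View pics/g8.png

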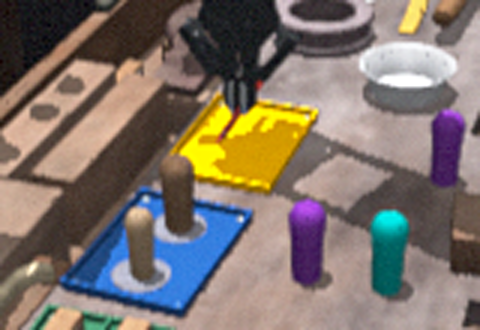

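Call:
send_rows --deltas '[{"dx": 0,"dy": 0,"dz": 0.015,"az": 0,"ax": 0,"ay": 0,"hand": 0},{"dx": 0,"dy": 0,"dz": 0.013,"az": 0,"ax": 0,"ay": 0,"hand": 0},{"dx": 0,"dy": 0,"dz": 0.005,"az": 0,"ax": 0,"ay": 0,"hand": 0},{"dx": 0,"dy": 0,"dz": 0,"az": 0,"ax": 0,"ay": 0,"hand": 0},{"dx": 0,"dy": 0,"dz": 0,"az": 0,"ax": 0,"ay": 0,"hand": 0}]'

```text
t: 31.55
ee_pos: [621.7, -209.8, 8.6]
orientation: [0.7, 0.714, -0.0, -0.0]
ft_force: [0.2, 0.2, -0.1]
opening: 5.1
finger_force: 58.8
```

Call:
send_rows --deltas '[{"dx": 0,"dy": 0,"dz": 0.001,"az": 0,"ax": 0,"ay": 0,"hand": 0},{"dx": 0,"dy": 0,"dz": 0.001,"az": 0,"ax": 0,"ay": 0,"hand": 0},{"dx": 0,"dy": 0,"dz": 0,"az": 0,"ax": 0,"ay": 0,"hand": 0}]'

```text
t: 31.85
ee_pos: [621.7, -209.9, 6.7]
orientation: [0.7, 0.714, 0.0, 0.0]
ft_force: [-0.0, -0.6, -0.2]
opening: 5.2
finger_force: 58.8
```

Call:
send_rows --deltas '[{"dx": 0,"dy": 0,"dz": 0.0006,"az": 0,"ax": 0,"ay": 0,"hand": 0},{"dx": 0,"dy": 0,"dz": 0,"az": 0,"ax": 0,"ay": 0,"hand": 0}]'

```text
t: 32.05
ee_pos: [621.6, -209.8, 6.0]
orientation: [0.7, 0.714, 0.0, 0.0]
ft_force: [-0.4, -0.2, -0.3]
opening: 5.0
finger_force: 58.8
```

Call:
send_rows --deltas '[{"dx": 0,"dy": 0,"dz": 0,"az": 0,"ax": 0,"ay": 0,"hand": 0.1},{"dx": 0,"dy": 0,"dz": 0,"az": 0,"ax": 0,"ay": 0,"hand": 0.2},{"dx": 0,"dy": 0,"dz": 0,"az": 0,"ax": 0,"ay": 0,"hand": 0.3},{"dx": 0,"dy": 0,"dz": 0,"az": 0,"ax": 0,"ay": 0,"hand": 0.5},{"dx": 0,"dy": 0,"dz": 0,"az": 0,"ax": 0,"ay": 0,"hand": 0.5}]'

```text
t: 32.55
ee_pos: [621.7, -209.8, 6.0]
orientation: [0.7, 0.714, 0.0, 0.0]
ft_force: [-0.1, -0.7, -0.0]
opening: 42.5
finger_force: 0.0
```

Call:
send_rows --deltas '[{"dx": 0,"dy": 0,"dz": -0.01,"az": 0,"ax": 0,"ay": 0,"hand": 0.5},{"dx": 0,"dy": 0,"dz": -0.03,"az": 0,"ax": 0,"ay": 0,"hand": 0.5},{"dx": 0,"dy": 0,"dz": -0.04,"az": 0,"ax": 0,"ay": 0,"hand": 0.5},{"dx": 0,"dy": 0,"dz": -0.04,"az": 0,"ax": 0,"ay": 0,"hand": 0.5},{"dx": 0,"dy": 0,"dz": -0.04,"az": 0,"ax": 0,"ay": 0,"hand": 0.5}]'

```text
t: 33.05
ee_pos: [621.5, -209.8, 168.3]
orientation: [0.7, 0.714, 0.0, 0.0]
ft_force: [0.6, 0.5, 0.4]
opening: 42.4
finger_force: 0.0
```

Call:
send_rows --deltas '[{"dx": 0,"dy": -0.04,"dz": -0.01,"az": 0,"ax": 0,"ay": 0,"hand": 0.5},{"dx": 0,"dy": -0.04,"dz": -0.01,"az": 0,"ax": 0,"ay": 0,"hand": 0.5},{"dx": 0,"dy": -0.04,"dz": -0.01,"az": 0,"ax": 0,"ay": 0,"hand": 0.5},{"dx": 0,"dy": -0.04,"dz": 0,"az": 0,"ax": 0,"ay": 0,"hand": 0.5},{"dx": 0,"dy": -0.04,"dz": 0,"az": 0,"ax": 0,"ay": 0,"hand": 0.5}]'

```text
t: 33.55
ee_pos: [420.3, -213.6, 197.0]
orientation: [0.7, 0.714, 0.0, 0.001]
ft_force: [0.3, -0.3, -0.6]
opening: 42.5
finger_force: 0.0
```

Call:
send_rows --deltas '[{"dx": 0,"dy": 0,"dz": 0,"az": 0,"ax": 0,"ay": 0,"hand": 0.5},{"dx": 0,"dy": 0,"dz": 0,"az": 0,"ax": 0,"ay": 0,"hand": 0.5},{"dx": 0,"dy": 0,"dz": 0,"az": 0,"ax": 0,"ay": 0,"hand": 0.5}]'

```text
t: 33.85
ee_pos: [422.9, -214.0, 196.7]
orientation: [0.7, 0.714, 0.0, 0.001]
ft_force: [0.5, -0.2, 0.9]
opening: 42.5
finger_force: 0.0
```

```bash
python3 - <<'E'
from h import *
s=arm.snapshot("side");t=arm.snapshot("top")
b=cv2.resize(s[120:270,150:330],None,fx=2,fy=2,interpolation=cv2.INTER_CUBIC)
a=cv2.resize(t[135:235,160:420],None,fx=3,fy=3,interpolation=cv2.INTER_CUBIC)
o=np.zeros((a.shape[0]+b.shape[0],a.shape[1],3),np.uint8);o[:a.shape[0]]=a;o[a.shape[0]:,:b.shape[1]]=b
cv2.imwrite("pics/g9.png",o[:,:,::-1]);print(o.shape)
d=t[:,:,0].astype(int)-t[:,:,1];m=big(roi((d>40).astype(np.uint8),140,185,290,350));print(*pca("top",m,10))
E
```

```text
(600, 780, 3)
[ 622.1 -201.6] 91.57523416628261 [  7.2 121.7] 74
```

View pics/g9.png

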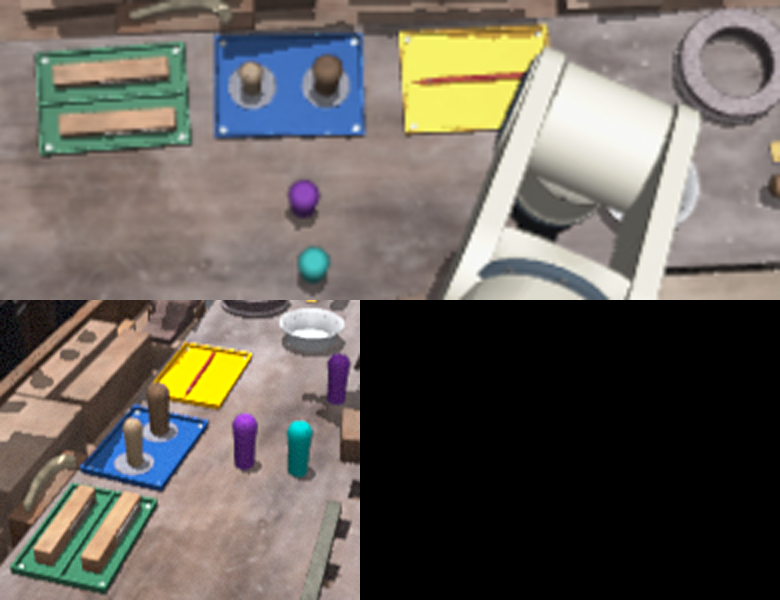

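The final picture shows everything in place: dogs on both sides of the rib, both handles upright inside their pads, and the pencil lying lengthways at mid-tray. The dish and look-alikes have not moved. Handing in.

```bash
python3 -c "
from cell import arm
print(arm.hand_in())"
```

```text
the job is handed in; nothing more can be done
None
```

The job is handed in at about 34 s of the 128 s allowed: both dogs, both handles and the pencil are placed as asked, and the tin dish was left where it was; no verdict came back.

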